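Ready the tea filler for a test shot

ROBOT

A 6-joint arm with a two-finger parallel gripper is mounted at the origin on the work surface. World frame = base frame: x ahead of the robot, y to its left, z up, the work surface at z = 0. Lengths are in m, angles in rad, forces in N, time in s.
With the tool pointing down it reaches from about 0.275 to 0.85 m from the base axis. Payload 5.2 kg.
Tool frame: the origin (TCP) lies midway between the tips of the shut fingers; the grasp point (between the pads) lies r.tcp_to_grasp behind it (r.tcp_to_grasp is the distance from the TCP to the grasp point, in m); z points along the fingers, y is the direction in which the jaws open and shut (so a half turn about z gives the same grasp; the last joint's range is limited). The gripper opens to 85 mm and grips with 20 to 120 N. Pads are 22 mm wide; open, the fingers measure 114 mm over their backs; the gripper's body (76 mm by 85 mm) begins 54 mm behind the grasp point. The pads swing forward as they close: fully open they stand 13 mm farther back than shut.
Start: joints at [0.92, 0.259, 1.535, -0, 1.348, -0.203], TCP at [0.238, 0.496, 0.192] pointing down, gripper open.
Joint ranges: [-3.14, 3.14], [-0.91, 2.08], [0.19, 2.58], [-1.22, 4.36], [0.22, 2.71], [-3.12, 3.12]. Speed limits (rad/s): [2.57, 2.57, 3.14, 3.14, 3.14, 3.14].

INTERFACE

Orientations are given as a unit quaternion [x, y, z, w].
In Python, from station import telemetry, viewer, r gives the robot as it stands.
- The arm moves only by the tool apply_moves, never from a script. Its argument "targets" is a list of rows, each an object with "delta_pos": the shift along the tool's x, y, z in cm, a list of three; "delta_rot": the turn, a rotation vector about the tool's x, y, z in rad, a list of three; "fingers": the finger opening in cm, from 0 to 8.54. In form: [{"delta_pos": [tx, ty, tz], "delta_rot": [rx, ry, rz], "fingers": fingers}, ...]. A call has 1 to 10 rows; each row is the pose to reach, as a shift and turn from the pose measured when the call began, along the tool's axes at that moment; what a row does not reach only later rows make up. A row lasts 1/12 s, in which the tool goes at most 41.7 mm and 7.16 degrees, less where a joint would pass 70% of its speed; a pose out of reach is approached as far as the arm can. A call with a gripper value outside its range is refused whole. The fingers move at their own pace and stop on an object; "newtons" is the grip in N (left out, the last holds). Time passes only in rows, so rows that repeat a pose let the fingers close. It gives the time, the measured TCP pose, the force and the opening at its end, in the units of the state.
- telemetry.get_obs(): the state, without advancing time (a new reading comes with each control period).
- viewer.capture(name): name is "scene" or "top"; returns the picture (400x640x3 uint8, red, green, blue); there is no depth.
- viewer.calibration(name): a dict with "vfov" (degrees; the focal length in pixels is half the picture's height over the tangent of half this angle, whatever the lens; pixels are square), "cx", "cy" (the principal point, pixels), "camera_from_world" (4x4, takes a point from world to camera coordinates). Camera axes: x right, y up, looking along -z (the intrinsics and any distortion apply to the point x, -y, -z); pixel columns grow to the right and rows downward; lengths in m; the calibration is good to about 2 mm. A picture is of the moment at which its call begins. calibration takes no time and is no camera call.
- r.sign_off(): hands the job in, once; it reports no verdict.
The state is a dict: "time_s": time; "qpos": joint angles; "joint_vel": joint speeds; "joint_efforts": joint torques, N m; "ee_pos": TCP position; "eef_rot": TCP orientation; "force": force on the tool from outside, world axes, zero at the start; "moment": the same for the moment, N m; "opening": opening from 0.0 (shut) to 1.0 (fully open).
Only numpy, scipy, OpenCV 4.12 (cv2) and the standard library are available. Lean on these libraries where they do the work, as an engineer would, in place of code of your own. Each camera call takes 0.05 s, during which the arm holds its last target.

TASK

Get the tea filler ready for a test shot: first turn the dose dial on top of its head until the pointer stands at the long tick, then slide the catch board out over the edge of the deck until the ring drawn on it is centred below the spout. The board overhangs so far there that it would tip, so keep it flat on the deck all the way and finish still holding it level under the spout, gripper on it and not letting go. Leave the tin, the scale and the forceps where they are.

Things in the scene. Friction and masses are not known exactly. Their poses are not given: they have to be found in the camera images.
- filler: Tea filler fixed to the table: black frame, grey deck, lime green head on a mast, feed tube, hopper cone (y 200 to 480, up to z 573). Origin on the table straight below the spout, z up, yaw within 10 degrees of the world's. In its frame, mm: head x -55 to 55, y -55 to 100, z 190 to 270, nothing above it; mast posts x +-97, y 160 to 190, top z 310; base rails x +-97, 25 high, all along y.
- spout_mouth (a point): Centre of the round lower mouth of the white drop spout under the head (outside diameter 32 mm), at filler (0, 0, 125): 30 mm above the board's top when the board is below it.
- deck_edge (a point): Middle of the deck's top edge over which the board is slid, towards filler +y; at filler (0, -120, 80). The deck is flat without fences: x -110 to 110, y -440 to -120, top z 80. Past the edge only the base rails lie on the table below.
- dose_dial (a joint): Dose dial, black, on top of the head, turning about the upright axis through filler x = y = 0. 0 = pointer nose and white line at the long tick, which lies from the axis towards the deck (filler -y); positive = anticlockwise from above, rad. Starts at 0.6 to 1.3, stops at +-1.5. The other ticks are short, 0.35 rad apart. Turns stiffly (0.06 N m), stays where left.
- dial_wing (a point): Middle of the top of the dial's upright wing, on the dial's axis, at filler z 313. The wing is the grip: 12 mm thick, 50 mm long, standing 33 mm above the round skirt (56 mm diameter, 8 mm thick, lying on the head). Its own y axis runs along the wing, the pointer end at -y; x is across the thickness.
- catch_board: Loose plywood catch board with white top sheet, 160 mm (x) by 300 mm (y), 14 mm thick, 0.38 to 0.65 kg. Origin at the centre of its underside, z up, +y outward: filler +y within 6 degrees at the start. Starts flat on the deck, front end 0 to 40 mm past the edge. With the ring below the spout its centre of mass is 40 mm beyond the edge: let go, it tips.
- board_ring (a point): Centre of the ring (58 mm diameter thin dark line) drawn on the board's top, at board (0, 65, 15).
- grip_rail (a point): Middle of the top of the wooden grip rail across the board's rear end, at board (0, -141, 50): 120 mm long (x), 18 mm thick (y), 36 mm tall above the board's top. The hand can pinch it from above.
- board_tail (a point): Middle of the underside's rear edge, at board (0, -149, 0). It stands at filler z 80 while the board lies on the deck.
- tea_tin: Bystander: aluminium lidded tin, 79 mm diameter, 107 mm tall, on the table beyond the filler. Origin at the centre of its underside.
- scale: Bystander: flat grey bench scale with a steel pan, 120 by 160 mm, 24 mm tall, on the table beyond the deck. Origin at the centre of its underside.
- forceps: Bystander: steel forceps lying on the table between robot and filler, 180 mm long along their y, 10 mm tall. Origin at their hinge, on the table.

How it is judged:
By the outcome, as a careful person would: the job done as asked, in the order asked, and still so for the second after the job is handed in, while the arm keeps its last pose, push and grip.
It also fails if it takes over 45 s, if anything falls off the work surface, if the arm or the gripper's body presses on something with over 40 N, if the wrist force passes 120 N, or if a joint passes its speed limit or range.

## Working session

There is one attempt and no reset: what is moved stays moved. The work goes in short steps, Python scripts to look and compute and a tool call to move; the robot and the scene stay as the last step left them, time stands still between calls to the robot, and variables do not carry over. Pictures are saved under pics/ and viewed, and the job is handed in when it is done.

Besides the shell and the picture viewer there is one more tool, called after ">>>" as name([rows], argument=value, ...), one row to a line, values as JSON. apply_moves: Moves the arm, as the interface text tells. Its arguments: {"type":"object","properties":{"targets":{"type":"array","items":{"type":"object","properties":{"delta_pos":{"type":"array","items":{"type":"number"}},"delta_rot":{"type":"array","items":{"type":"number"}},"fingers":{"type":"number"}}}},"newtons":{"type":"number"}},"required":["targets"]}

```bash
ls; mkdir -p pics
python3 - <<'E'
from station import telemetry, viewer, r
import cv2
print(telemetry.get_obs(), r.tcp_to_grasp)
for n in("scene","top"):
    im=viewer.capture(n); cv2.imwrite(f"pics/{n}0.png",im[:,:,::-1]); print(n,viewer.calibration(n))
E
```

```text
pics
{'time_s': 0.0, 'qpos': array([ 9.20229947e-01,  2.59344064e-01,  1.53607227e+00, -2.35563599e-05,
        1.34801492e+00, -2.02800212e-01]), 'joint_vel': array([-2.67334331e-04,  4.01906131e-05,  1.21125359e-03,  8.44763420e-04,
       -3.27963668e-04,  1.12840066e-03]), 'joint_efforts': array([-6.30836221e-04, -4.46028399e+01, -2.90569621e+01, -3.91070980e-04,
        1.16846210e-02, -1.96443284e-05]), 'ee_pos': array([0.23774048, 0.49529782, 0.19087854]), 'eef_rot': array([ 2.22014818e-01,  9.75042858e-01, -8.41628017e-04, -3.69999065e-04]), 'force': array([0.8289803 , 0.43482124, 0.67771998]), 'moment': array([-0.00441112,  0.02614949,  0.03846456]), 'opening': 1.0031911996731018} 0.0187
scene {'vfov': 56.02716652162897, 'cx': 321.3526422791054, 'cy': 195.25918374129293, 'camera_from_world': array([[ 0.07811018,  0.99689491, -0.00996697, -0.05579906],
       [-0.84326914,  0.07139929,  0.53272816,  0.38818503],
       [ 0.53178563, -0.03320665,  0.84622773, -1.52049602],
       [ 0.        ,  0.        ,  0.        ,  1.        ]])}
top {'vfov': 54.849806496437616, 'cx': 317.91391312984285, 'cy': 200.81811332906798, 'camera_from_world': array([[ 0.01088614, -0.99990877, -0.00799643,  0.0158175 ],
       [ 0.98103612,  0.00913235,  0.19360975, -0.6101894 ],
       [-0.19351906, -0.00995245,  0.98104604, -1.12487272],
       [ 0.        ,  0.        ,  0.        ,  1.        ]])}
```

View pics/scene0.png

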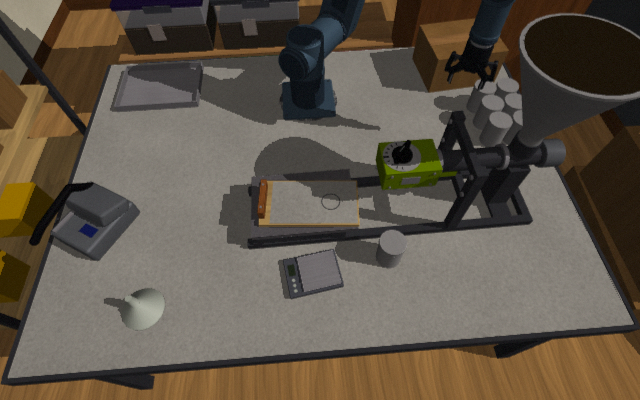

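View pics/top0.png

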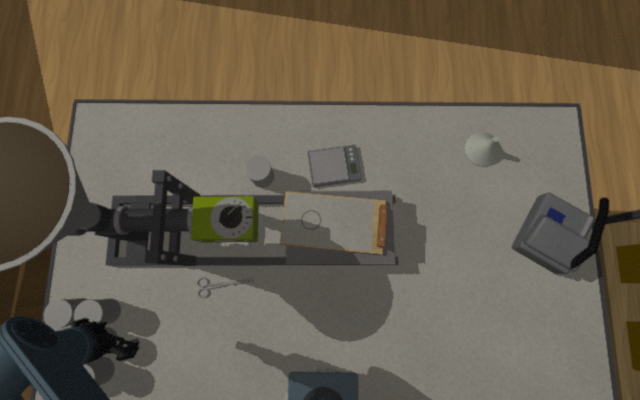

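Run:
```python
import cv2
t=cv2.imread("pics/top0.png"); s=cv2.imread("pics/scene0.png")
cv2.imwrite("pics/t0a.png",cv2.resize(t[170:290,170:280],None,fx=5,fy=5,interpolation=cv2.INTER_CUBIC)[:600])
cv2.imwrite("pics/t0b.png",cv2.resize(t[170:280,265:405],None,fx=5.4,fy=5.4,interpolation=cv2.INTER_CUBIC))
cv2.imwrite("pics/s0a.png",cv2.resize(s[120:200,360:480],None,fx=6,fy=6,interpolation=cv2.INTER_CUBIC))
cv2.imwrite("pics/s0b.png",cv2.resize(s[160:260,235:385],None,fx=5.3,fy=5.3,interpolation=cv2.INTER_CUBIC))
```

```text
(no output)
```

View pics/t0a.png

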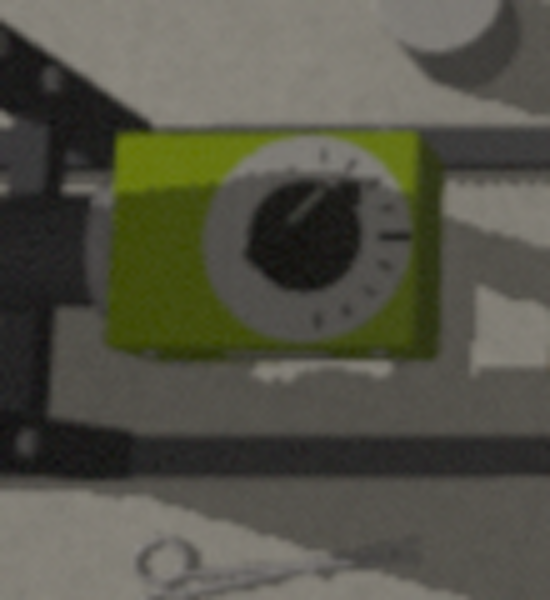

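View pics/t0b.png

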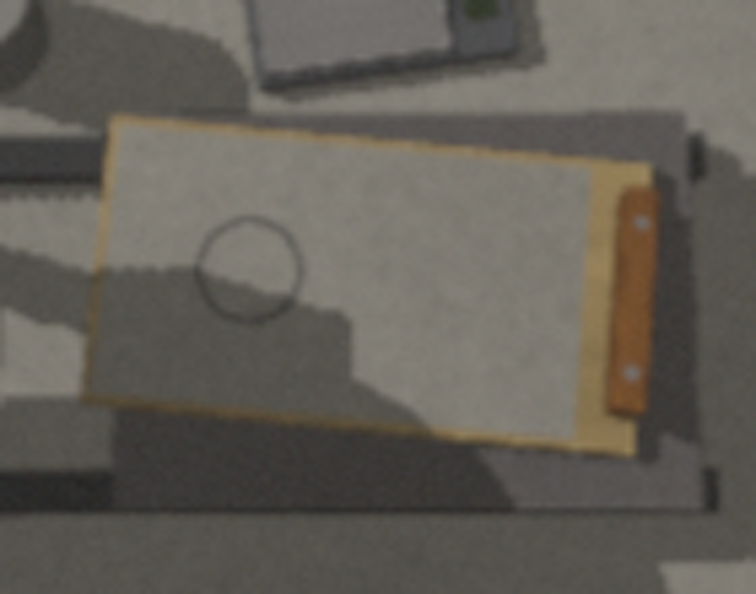

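View pics/s0a.png

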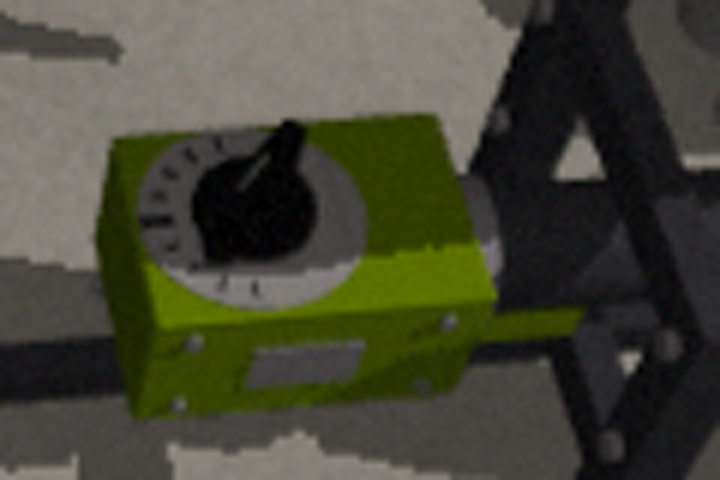

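View pics/s0b.png

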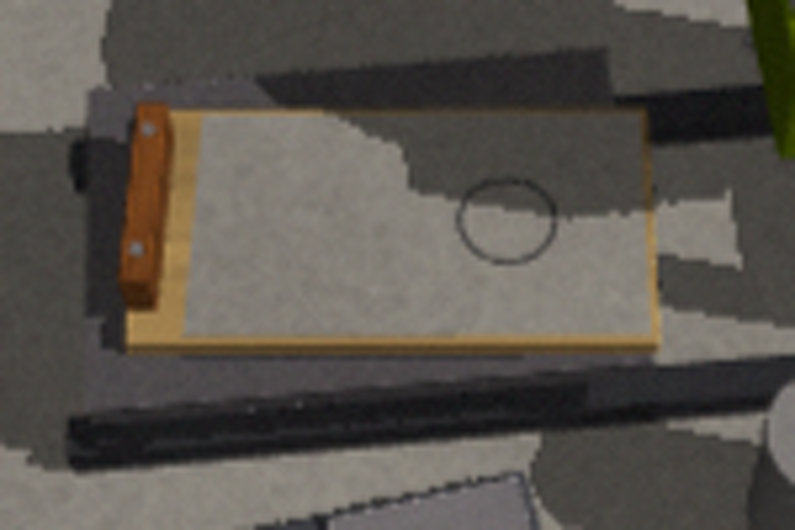

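```bash
cat > h.py <<'E'
import numpy as np, cv2
from station import telemetry, viewer, r
from scipy.spatial.transform import Rotation as R
C={n:viewer.calibration(n) for n in("scene","top")}
def ray(n,u,v):
    c=C[n]; f=200/np.tan(np.radians(c["vfov"]/2)); T=np.array(c["camera_from_world"])
    d=np.array([(u-c["cx"])/f,-(v-c["cy"])/f,-1]); Rm=T[:3,:3]
    return -Rm.T@T[:3,3], Rm.T@d
def onz(n,u,v,z):
    o,d=ray(n,u,v); return o+d*(z-o[2])/d[2]
def proj(n,p):
    c=C[n]; f=200/np.tan(np.radians(c["vfov"]/2)); T=np.array(c["camera_from_world"])
    q=T[:3,:3]@np.asarray(p)+T[:3,3]; return np.array([c["cx"]+f*q[0]/-q[2],c["cy"]-f*q[1]/-q[2]])
def unz(p,off,f): return (off[0]+(p[0]+.5)/f-.5, off[1]+(p[1]+.5)/f-.5)
def tri(a,b):
    o1,d1=ray("scene",*a);o2,d2=ray("top",*b); d1/=np.linalg.norm(d1);d2/=np.linalg.norm(d2)
    A=np.stack([d1,-d2],1);s=np.linalg.lstsq(A,o2-o1,rcond=None)[0]
    p,q=o1+s[0]*d1,o2+s[1]*d2; return (p+q)/2,np.linalg.norm(p-q)
E
python3 - <<'E'
from h import *
np.set_printoptions(precision=4,suppress=True)
B=((265,170),5.4);A=((170,170),5);SA=((360,120),6);SB=((235,160),5.3)
for k,n,p,c,z in [("deckFR","top",(685,115),B,.08),("deckNR","top",(705,510),B,.08),("deckNL","top",(112,510),B,.08),
("bFL","top",(110,117),B,.094),("bNL","top",(85,402),B,.094),("bFR","top",(652,165),B,.094),("bNR","top",(633,455),B,.094),("ring","top",(250,270),B,.095),
("hFL","top",(115,131),A,.27),("hFR","top",(420,131),A,.27),("hNR","top",(415,352),A,.27),("hNL","top",(108,350),A,.27),
("plate","top",(307,238),A,.271),("tick","top",(395,236),A,.271),
("s_h1","scene",(113,138),SA,.27),("s_h2","scene",(437,113),SA,.27),("s_h3","scene",(495,298),SA,.27),("s_h4","scene",(160,328),SA,.27),("s_tick","scene",(155,220),SA,.271),("s_plate","scene",(252,220),SA,.271),
("s_b1","scene",(650,110),SB,.094),("s_b2","scene",(657,340),SB,.094),("s_b3","scene",(127,345),SB,.094),("s_ring","scene",(507,221),SB,.095)]:
    print(k,onz(n,*unz(p,*c),z))
E
```

```text
deckFR [ 0.6387 -0.2007  0.08  ]
deckNR [ 0.4199 -0.2058  0.08  ]
deckNL [0.4165 0.1151 0.08  ]
bFL [0.6315 0.1208 0.094 ]
bNL [0.4736 0.13   0.094 ]
bFR [ 0.6071 -0.1792  0.094 ]
bNR [ 0.4482 -0.1654  0.094 ]
ring [0.5464 0.0417 0.095 ]
hFL [0.5785 0.3371 0.27  ]
hFR [0.5799 0.1825 0.27  ]
hNR [0.4683 0.1802 0.27  ]
hNL [0.4678 0.3324 0.27  ]
plate [0.5246 0.2365 0.271 ]
tick [0.526  0.1925 0.271 ]
s_h1 [0.4723 0.1811 0.27  ]
s_h2 [0.4704 0.3339 0.27  ]
s_h3 [0.5775 0.3343 0.27  ]
s_h4 [0.581  0.1844 0.27  ]
s_tick [0.5223 0.1921 0.271 ]
s_plate [0.5261 0.2357 0.271 ]
s_b1 [0.475  0.1339 0.094 ]
s_b2 [0.6294 0.1178 0.094 ]
s_b3 [ 0.6079 -0.177   0.094 ]
s_ring [0.5458 0.0415 0.095 ]
```

Run:
```python
from h import *
np.set_printoptions(precision=4,suppress=True)
t=cv2.imread("pics/top0.png"); s=cv2.imread("pics/scene0.png")
a=cv2.resize(t[195:237,215:257],None,fx=14,fy=14,interpolation=cv2.INTER_CUBIC)
b=cv2.resize(s[134:176,380:422],None,fx=14,fy=14,interpolation=cv2.INTER_CUBIC)
cv2.imwrite("pics/d0t.png",cv2.convertScaleAbs(a,alpha=1.8,beta=10));cv2.imwrite("pics/d0s.png",cv2.convertScaleAbs(b,alpha=1.8,beta=10))
A=((170,170),5);SA=((360,120),6)
print(tri(unz((270,152),*SA),unz((325,185),*A)),tri(unz((243,188),*SA),unz((292,220),*A)))
print(proj("top",(.525,.236,.313)),proj("scene",(.525,.236,.313)))
```

```text
(array([0.541 , 0.2215, 0.3362]), np.float64(0.014958400930477808)) (array([0.5285, 0.232 , 0.2987]), np.float64(0.011026833830546888))
[227.1972 214.3621] [404.3688 145.9654]
```

View pics/d0t.png

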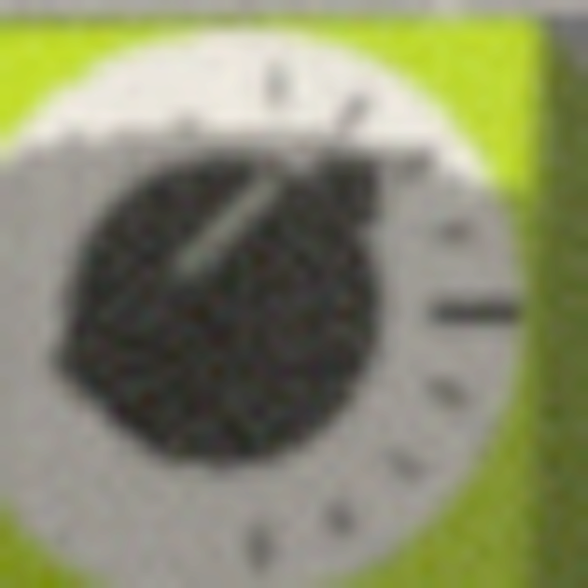

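View pics/d0s.png

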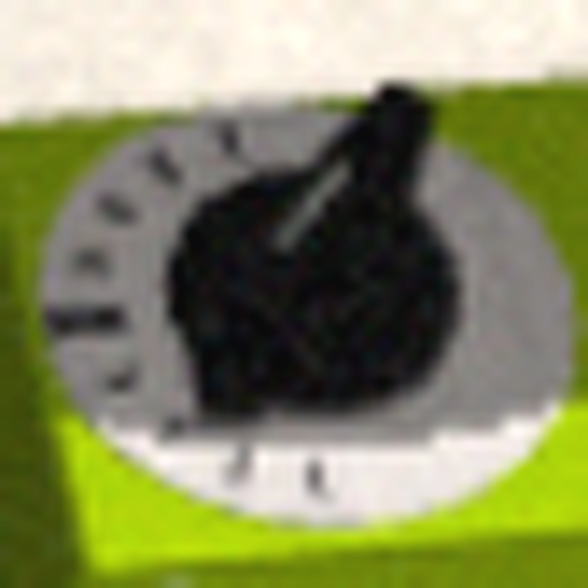

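Run:
```python
from h import *
np.set_printoptions(precision=4,suppress=True)
A=((215,195),14);S=((380,134),14)
print(tri(unz((280,245),*S),unz((280,180),*A)))
print(tri(unz((348,165),*S),unz((182,268),*A)))
for n,o,p,c in(("top",A,(280,180),(182,268)),("scene",S,(280,245),(348,165))):
    a=onz(n,*unz(p,*o),.313);b=onz(n,*unz(c,*o),.313);print(a,b,np.arctan2(a[0]-b[0],-(a[1]-b[1])))
```

```text
(array([0.5419, 0.2194, 0.3145]), np.float64(0.0007656482132753472))
(array([0.5261, 0.2347, 0.3169]), np.float64(0.0008175555393391537))
[0.5421 0.2193 0.313 ] [0.5267 0.2353 0.313 ] 0.7681790855851317
[0.5406 0.2202 0.313 ] [0.5229 0.2365 0.313 ] 0.830360294453073
```

```bash
cat >> h.py <<'E'
def Rd(yaw): # tool down, tool y at world yaw
    y=np.array([np.cos(yaw),np.sin(yaw),0]);z=np.array([0,0,-1.]);x=np.cross(y,z)
    return R.from_matrix(np.stack([x,y,z],1))
def go(*wps):
    o=telemetry.get_obs();p0=np.array(o["ee_pos"]);R0=R.from_quat(o["eef_rot"])
    m=R0.as_matrix();print("t %.2f"%o["time_s"],"pos",p0.round(4),"yaw_y %.4f"%np.arctan2(m[1,1],m[0,1]),"tilt",m[:2,2].round(4),"F",np.round(o["force"],1),"M",np.round(o["moment"],2),"open %.3f"%o["opening"])
    for p,yaw in wps:
        print((R0.inv().apply(np.array(p)-p0)*100).round(2),(R0.inv()*Rd(yaw)).as_rotvec().round(3))
E
python3 - <<'E'
from h import *
go(((.238,.49,.36),1.12),((.3,.25,.36),.79),((.525,.236,.36),.79))
E
```

```text
t 0.10 pos [0.2378 0.4953 0.1909] yaw_y 1.1231 tilt [-0.001  -0.0013] F [0.4 0.2 0.8] M [ 0.04  0.01 -0.02] open 0.998
[ -0.25  -0.5  -16.91] [-0.002 -0.     0.003]
[-16.23 -19.45 -16.88] [-0.002 -0.     0.333]
[-37.11 -10.97 -16.9 ] [-0.002 -0.     0.333]
```

>>> apply_moves([
  {"delta_pos":[0,0,-4],"delta_rot":[0,0,0],"fingers":8.5},
  {"delta_pos":[0,0,-8],"delta_rot":[0,0,0],"fingers":8.5},
  {"delta_pos":[0,0,-12],"delta_rot":[0,0,0],"fingers":8.5},
  {"delta_pos":[-1,-1,-16],"delta_rot":[0,0,0],"fingers":8.5},
  {"delta_pos":[-3,-4,-17],"delta_rot":[0,0,0.1],"fingers":7},
  {"delta_pos":[-5.5,-7,-17],"delta_rot":[0,0,0.2],"fingers":6},
  {"delta_pos":[-8,-10,-17],"delta_rot":[0,0,0.3],"fingers":5},
  {"delta_pos":[-10.5,-13,-17],"delta_rot":[0,0,0.33],"fingers":4.5},
  {"delta_pos":[-13,-16,-17],"delta_rot":[0,0,0.33],"fingers":4.5},
  {"delta_pos":[-15,-18,-17],"delta_rot":[0,0,0.33],"fingers":4.5},
])

```text
time_s: 0.93
ee_pos: [0.2947, 0.2658, 0.3611]
eef_rot: [0.379, 0.925, -0.001, -0.0]
force: [0.8, -0.4, -0.6]
opening: 0.531
```

Run:
```python
from h import *
go(((.525,.236,.36),.79),((.525,.236,.33),.79),((.525,.236,.284),.79))
```

```text
t 0.93 pos [0.2947 0.2658 0.3611] yaw_y 0.7926 tilt [-0.0009 -0.0022] F [ 0.8 -0.4 -0.6] M [ 0.03 -0.03  0.04] open 0.531
[-18.49  14.04   0.1 ] [-0.002  0.001  0.003]
[-18.49  14.05   3.1 ] [-0.002  0.001  0.003]
[-18.48  14.06   7.7 ] [-0.002  0.001  0.003]
```

>>> apply_moves([
  {"delta_pos":[-3,2.3,0],"delta_rot":[0,0,0],"fingers":4.5},
  {"delta_pos":[-6,4.6,0],"delta_rot":[0,0,0],"fingers":4.5},
  {"delta_pos":[-9,6.9,0],"delta_rot":[0,0,0],"fingers":4.5},
  {"delta_pos":[-12,9.2,0],"delta_rot":[0,0,0],"fingers":4.5},
  {"delta_pos":[-15,11.5,0],"delta_rot":[0,0,0],"fingers":4.5},
  {"delta_pos":[-17.5,13.3,0],"delta_rot":[0,0,0],"fingers":4.5},
  {"delta_pos":[-18.5,14.05,0],"delta_rot":[0,0,0],"fingers":4.5},
  {"delta_pos":[-18.5,14.05,1.5],"delta_rot":[0,0,0],"fingers":4.5},
  {"delta_pos":[-18.5,14.05,2],"delta_rot":[0,0,0],"fingers":4.5},
])

```text
time_s: 1.68
ee_pos: [0.5255, 0.2353, 0.3381]
eef_rot: [0.38, 0.925, -0.002, -0.002]
force: [0.3, -0.0, -0.4]
opening: 0.529
```

Run:
```python
from h import *
go(((.525,.236,.31),.79),((.525,.236,.284),.79))
t=viewer.capture("top")[:,:,::-1]; s=viewer.capture("scene")[:,:,::-1]
a=cv2.resize(t[150:250,180:300],None,fx=5,fy=5,interpolation=cv2.INTER_CUBIC)[:300*2]
b=cv2.resize(s[80:200,330:450],None,fx=5,fy=5,interpolation=cv2.INTER_CUBIC)
cv2.imwrite("pics/d1t.png",cv2.convertScaleAbs(a,alpha=1.8));cv2.imwrite("pics/d1s.png",cv2.convertScaleAbs(b,alpha=1.8))
```

```text
t 1.68 pos [0.5255 0.2353 0.3381] yaw_y 0.7913 tilt [-0.005  -0.0031] F [ 0.3 -0.  -0.4] M [-0.06 -0.   -0.03] open 0.529
[0.08 0.03 2.81] [-0.006 -0.001  0.001]
[0.08 0.05 5.41] [-0.006 -0.001  0.001]
```

View pics/d1t.png

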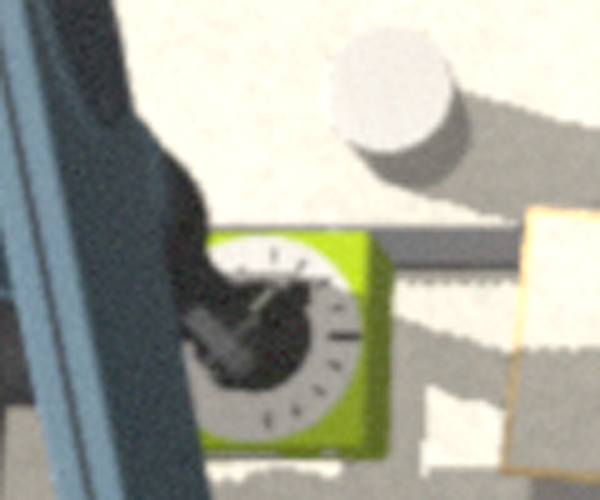

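View pics/d1s.png

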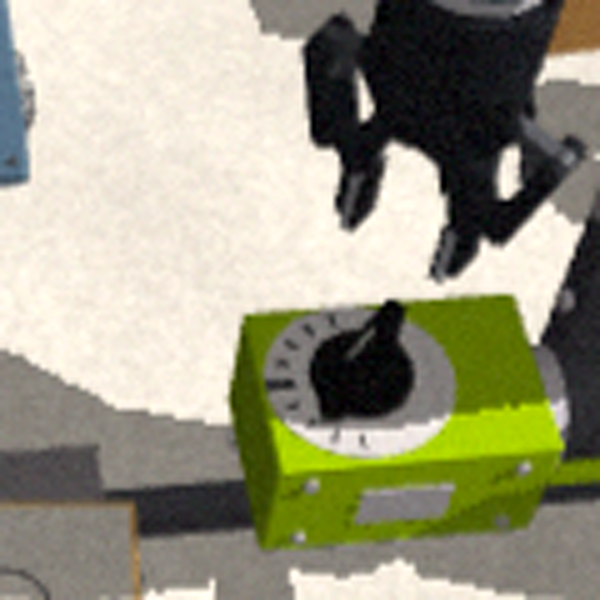

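>>> apply_moves([
  {"delta_pos":[0.05,0,1.5],"delta_rot":[-0.005,0,0],"fingers":4},
  {"delta_pos":[0.08,0.04,3],"delta_rot":[-0.006,0,0],"fingers":4},
  {"delta_pos":[0.08,0.04,4],"delta_rot":[-0.006,0,0],"fingers":4},
  {"delta_pos":[0.08,0.04,4.8],"delta_rot":[-0.006,0,0],"fingers":4},
  {"delta_pos":[0.08,0.04,5.3],"delta_rot":[-0.006,0,0],"fingers":4},
  {"delta_pos":[0.08,0.04,5.3],"delta_rot":[-0.006,0,0],"fingers":4},
  {"delta_pos":[0.08,0.04,5.3],"delta_rot":[-0.006,0,0],"fingers":4},
])

```text
time_s: 2.37
ee_pos: [0.5236, 0.2365, 0.2866]
eef_rot: [0.379, 0.925, 0.001, -0.0]
force: [0.4, -0.1, 0.3]
opening: 0.466
```

>>> apply_moves([
  {"delta_pos":[0,0,0],"delta_rot":[0,0,0],"fingers":2.2},
  {"delta_pos":[0,0,0],"delta_rot":[0,0,0],"fingers":1.6},
  {"delta_pos":[0,0,0],"delta_rot":[0,0,0],"fingers":1.2},
  {"delta_pos":[0,0,0],"delta_rot":[0,0,0],"fingers":0.8},
  {"delta_pos":[0,0,0],"delta_rot":[0,0,0],"fingers":0.4},
  {"delta_pos":[0,0,0],"delta_rot":[0,0,0],"fingers":0.2},
  {"delta_pos":[0,0,0],"delta_rot":[0,0,0],"fingers":0.2},
], newtons=30)

```text
time_s: 2.95
ee_pos: [0.5236, 0.2365, 0.2866]
eef_rot: [0.379, 0.925, 0.001, -0.0]
force: [0.1, 0.5, -0.1]
opening: 0.021
```

Run:
```python
from h import *
go(((.525,.236,.284),.014))
```

```text
t 2.95 pos [0.5236 0.2365 0.2866] yaw_y 0.7927 tilt [-0.0003  0.0013] F [ 0.1  0.5 -0.1] M [-0.06 -0.02 -0.02] open 0.021
[-0.13  0.06  0.26] [ 0.    -0.001  0.779]
```

Run:
```python
from h import *
t=viewer.capture("top")[:,:,::-1]; s=viewer.capture("scene")[:,:,::-1]
a=cv2.resize(t[170:250,180:300],None,fx=6,fy=6,interpolation=cv2.INTER_CUBIC)
b=cv2.resize(s[90:190,340:460],None,fx=6,fy=6,interpolation=cv2.INTER_CUBIC)
cv2.imwrite("pics/d2t.png",cv2.convertScaleAbs(a,alpha=1.8));cv2.imwrite("pics/d2s.png",cv2.convertScaleAbs(b,alpha=1.8,beta=15))
```

```text
(no output)
```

View pics/d2t.png

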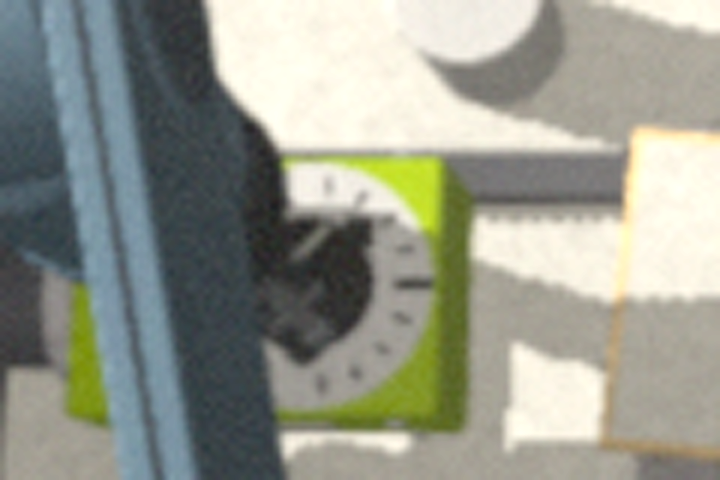

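View pics/d2s.png

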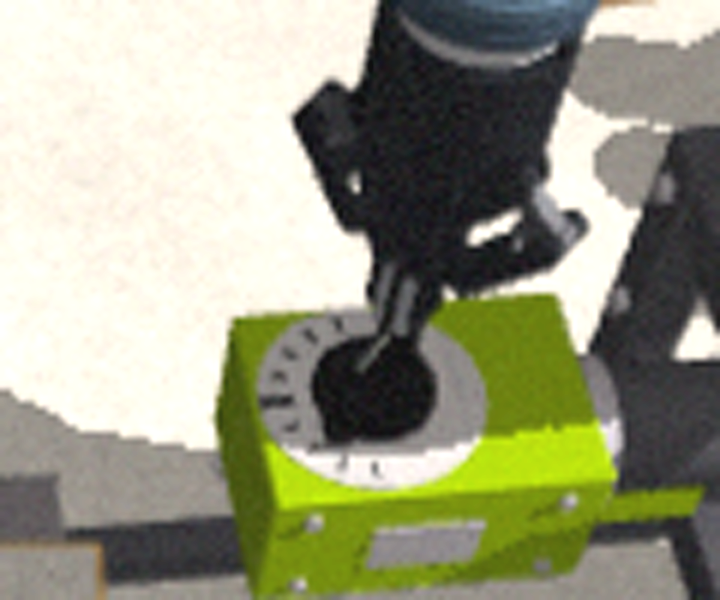

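Run:
```python
from h import *
for z in(.2866,.305,.313,.32): print(z,*[((proj(n,(.5236,.2365,z))-np.array(o)+.5)*6).round(0) for n,o in(("top",(180,170)),("scene",(340,90)))])
```

```text
0.2866 [300. 283.] [379. 374.]
0.305 [290. 276.] [386. 348.]
0.313 [285. 273.] [390. 336.]
0.32 [280. 270.] [393. 326.]
```

Run:
```python
from h import *
t=viewer.capture("top")[:,:,::-1]; s=viewer.capture("scene")[:,:,::-1]
cv2.imwrite("pics/top3.png",t);cv2.imwrite("pics/scene3.png",s)
a=cv2.resize(t[195:237,215:257],None,fx=14,fy=14,interpolation=cv2.INTER_CUBIC)
b=cv2.resize(s[125:167,384:426],None,fx=14,fy=14,interpolation=cv2.INTER_CUBIC)
cv2.imwrite("pics/d3t.png",cv2.convertScaleAbs(a,alpha=2.5,beta=10));cv2.imwrite("pics/d3s.png",cv2.convertScaleAbs(b,alpha=2.5,beta=15))
```

```text
(no output)
```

View pics/d3t.png

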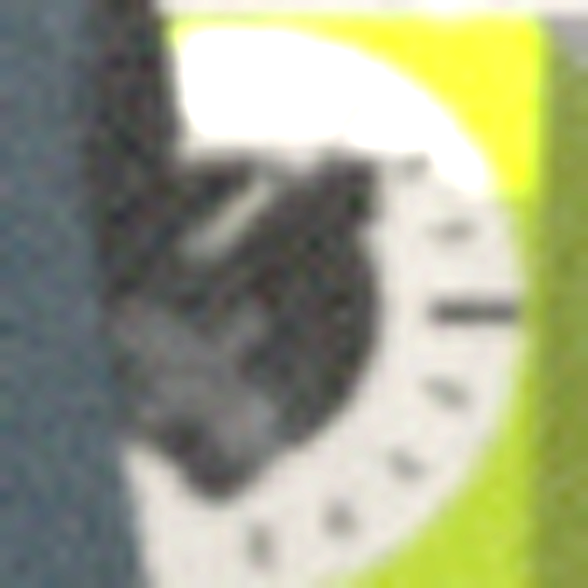

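View pics/d3s.png

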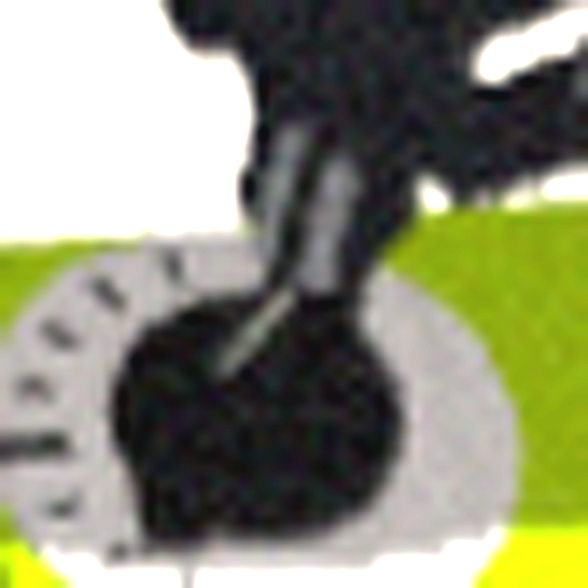

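Run:
```python
from h import *
np.set_printoptions(precision=4,suppress=True)
print(tri(unz((348,226),(330,80),5),unz((250,372),(180,150),5)))
print(tri(unz((268,258),(384,125),14),unz((270,435),(215,195),14)))
print(tri(unz((268,258),(384,125),14),unz((220,490),(215,195),14)))
o=telemetry.get_obs();print(o["qpos"],o["ee_pos"])
```

```text
(array([0.4954, 0.2183, 0.3627]), np.float64(0.0026035216365223944))
(array([0.5014, 0.2308, 0.296 ]), np.float64(0.016130777883780173))
(array([0.4925, 0.238 , 0.2854]), np.float64(0.00921414715555055))
[ 0.2292  0.2602  1.305   0.0013  1.5765 -0.5634] [0.5236 0.2365 0.2865]
```

Run:
```python
from h import *
go(((.5236,.2365,.33),.79),((.5236,.10,.33),.79),((.5236,.10,.25),.79))
```

```text
t 3.15 pos [0.5236 0.2365 0.2865] yaw_y 0.7927 tilt [-0.0004  0.0013] F [0.5 1.2 0.3] M [-0.01 -0.05 -0.01] open 0.024
[ 0.01  0.   -4.35] [ 0.001 -0.001  0.003]
[-9.57 -9.72 -4.36] [ 0.001 -0.001  0.003]
[-9.58 -9.73  3.64] [ 0.001 -0.001  0.003]
```

>>> apply_moves([
  {"delta_pos":[0,0,-2],"delta_rot":[0,0,0],"fingers":0.2},
  {"delta_pos":[0,0,-4.3],"delta_rot":[0,0,0],"fingers":0.2},
  {"delta_pos":[-2,-2,-4.3],"delta_rot":[0,0,0],"fingers":0.2},
  {"delta_pos":[-4,-4,-4.3],"delta_rot":[0,0,0],"fingers":0.2},
  {"delta_pos":[-6,-6,-4.3],"delta_rot":[0,0,0],"fingers":0.2},
  {"delta_pos":[-8,-8,-4.3],"delta_rot":[0,0,0],"fingers":0.2},
  {"delta_pos":[-9.6,-9.7,-4.3],"delta_rot":[0,0,0],"fingers":0.2},
  {"delta_pos":[-9.6,-9.7,-4.3],"delta_rot":[0,0,0],"fingers":0.2},
])

```text
time_s: 3.82
ee_pos: [0.524, 0.0961, 0.3294]
eef_rot: [0.381, 0.925, -0.0, -0.0]
force: [0.7, 0.6, 0.2]
opening: 0.024
```

Run:
```python
from h import *
go()
t=viewer.capture("top")[:,:,::-1]; s=viewer.capture("scene")[:,:,::-1]
o=telemetry.get_obs()["ee_pos"]
for n,im in(("top",t),("scene",s)):
    c=proj(n,o).round().astype(int);x,y=c-30;print(n,x,y,(proj(n,o)-[x,y]+.5)*10)
    cv2.imwrite(f"pics/e_{n}.png",cv2.convertScaleAbs(cv2.resize(im[y:y+60,x:x+60],None,fx=10,fy=10,interpolation=cv2.INTER_CUBIC),alpha=1.8,beta=15))
```

```text
t 3.82 pos [0.524  0.0961 0.3294] yaw_y 0.7888 tilt [-0.0004 -0.0008] F [0.7 0.6 0.2] M [-0.02  0.02  0.02] open 0.024
top 254 184 [301.13588532 307.03071912]
scene 323 115 [303.21615552 306.06718857]
```

View pics/e_top.png

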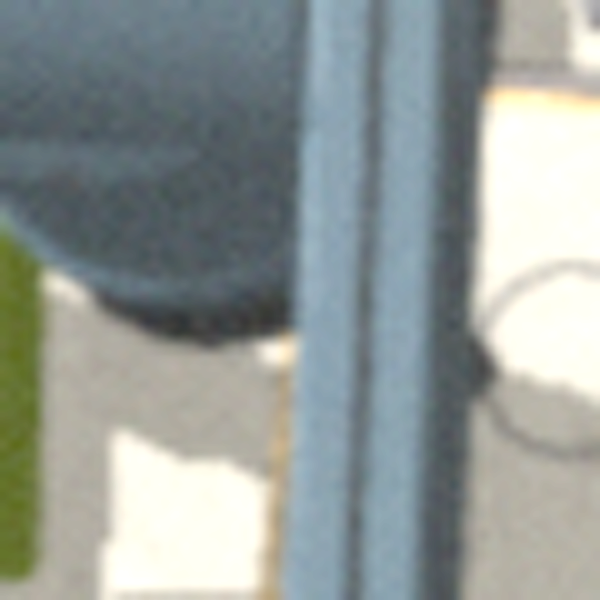

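View pics/e_scene.png

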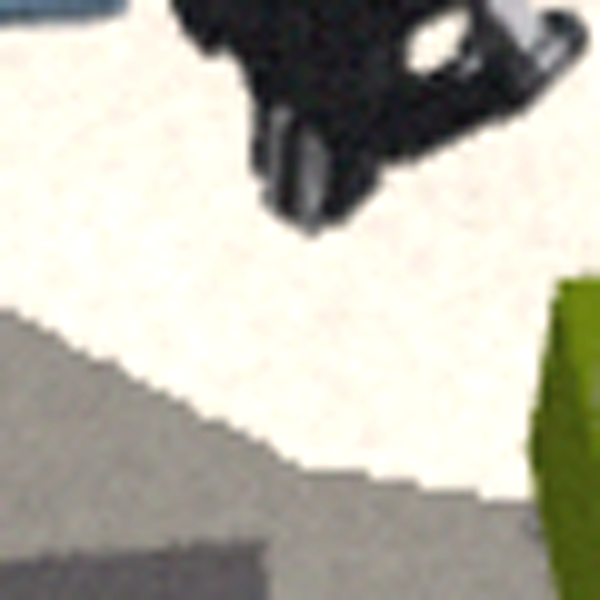

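Run:
```python
from h import *
o=np.array([.23774,.4953,.19088])
for n in("top","scene"):
    im=cv2.imread(f"pics/{n}0.png"); c=proj(n,o).round().astype(int);x,y=c-[40,30];print(n,x,y,(proj(n,o)-[x,y]+.5)*10,(proj(n,o+[0,0,.04])-[x,y]+.5)*10)
    cv2.imwrite(f"pics/f_{n}.png",cv2.convertScaleAbs(cv2.resize(im[y:y+60,x:x+80],None,fx=10,fy=10,interpolation=cv2.INTER_CUBIC),alpha=2,beta=15))
    print(ray(n,0,0)[0])
```

```text
top 91 302 [408.97977044 301.19237434] [330.5802327  323.81906912]
[0.38076134 0.01019327 1.22181702]
scene 418 68 [406.90823035 300.11172963] [443.79267921 206.95840374]
[ 1.14028086 -0.02258092  1.07933264]
```

View pics/f_top.png

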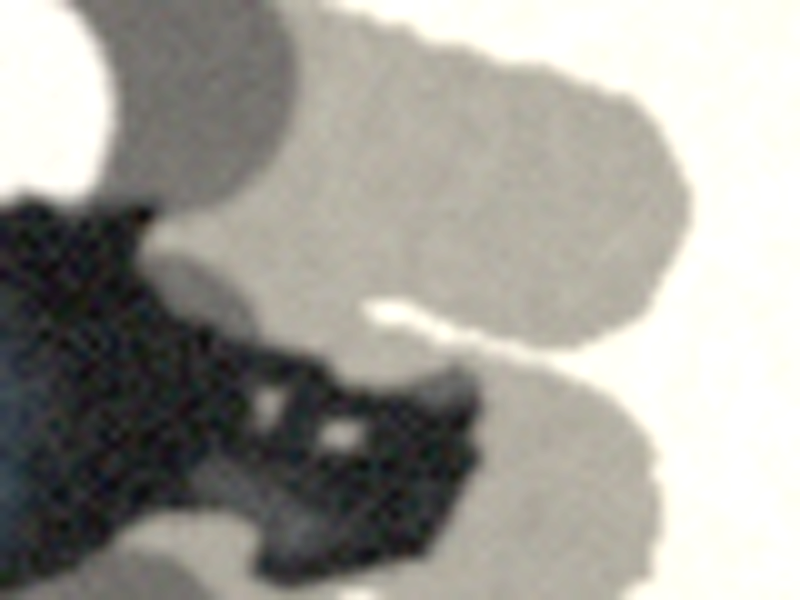

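View pics/f_scene.png

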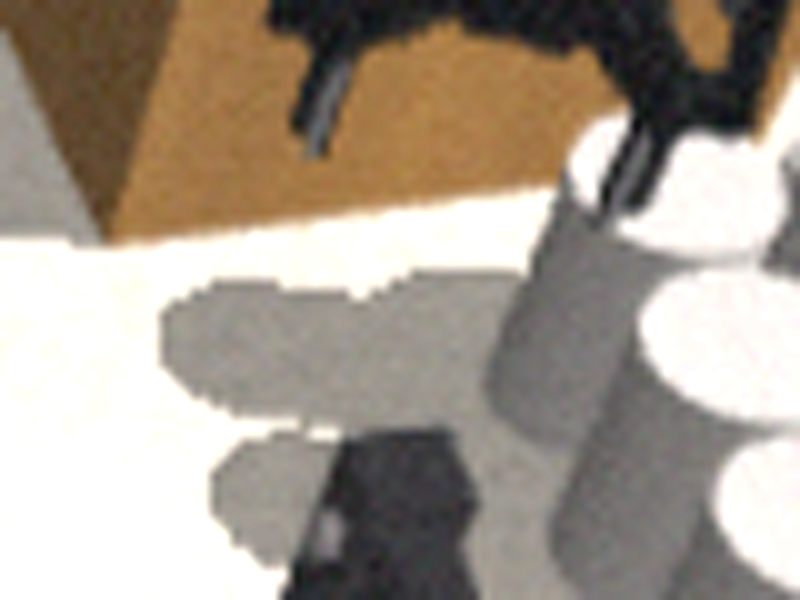

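Run:
```python
from h import *
np.set_printoptions(precision=4,suppress=True)
for q in((480,400),(475,460),(435,550)):
    p,e=tri(unz((310,152),(418,68),10),unz(q,(91,302),10)); print(p,e,p-np.array([.23774,.4953,.19088])+.05*np.array([.433,.901,0]))
```

```text
[0.2222 0.4516 0.243 ] 0.0011913657435861462 [0.0062 0.0014 0.0521]
[0.2058 0.4592 0.2278] 0.0029665205880127984 [-0.0103  0.009   0.0369]
[0.1803 0.4747 0.2052] 0.0017174963336765282 [-0.0358  0.0245  0.0144]
```

Run:
```python
from h import *
go(((.36,.12,.33),.79),((.32,.30,.30),.79))
```

```text
t 3.92 pos [0.524  0.0993 0.3295] yaw_y 0.7905 tilt [-0.0001  0.0017] F [ 0.5  0.4 -0.4] M [ 0.04 -0.03 -0.03] open 0.023
[ 13.11 -10.07  -0.04] [ 0.001 -0.001  0.001]
[28.61 -0.1   2.99] [ 0.001 -0.001  0.001]
```

>>> apply_moves([
  {"delta_pos":[4,-2,0],"delta_rot":[0,0,0],"fingers":0},
  {"delta_pos":[8,-4,0],"delta_rot":[0,0,0],"fingers":0},
  {"delta_pos":[12,-4,0],"delta_rot":[0,0,0],"fingers":0},
  {"delta_pos":[16,-3,0],"delta_rot":[0,0,0],"fingers":0},
  {"delta_pos":[20,-2,0],"delta_rot":[0,0,0],"fingers":0},
  {"delta_pos":[24,-1,1],"delta_rot":[0,0,0],"fingers":0},
  {"delta_pos":[27,0,2],"delta_rot":[0,0,0],"fingers":0},
  {"delta_pos":[28.6,0,3],"delta_rot":[0,0,0],"fingers":0},
  {"delta_pos":[28.6,0,3],"delta_rot":[0,0,0],"fingers":0},
])

```text
time_s: 4.67
ee_pos: [0.3167, 0.3034, 0.2983]
eef_rot: [0.377, 0.926, 0.0, -0.002]
force: [-1.5, -0.6, 0.1]
opening: -0.002
```

Run:
```python
from h import *
go()
t=viewer.capture("top")[:,:,::-1]; s=viewer.capture("scene")[:,:,::-1]
o=telemetry.get_obs()["ee_pos"]
for n,im in(("top",t),("scene",s)):
    cv2.imwrite(f"pics/g0_{n}.png",im)
    c=proj(n,o).round().astype(int);x,y=c-[40,30];print(n,x,y,(proj(n,o)-[x,y]+.5)*10)
    cv2.imwrite(f"pics/g_{n}.png",cv2.convertScaleAbs(cv2.resize(im[y:y+60,x:x+80],None,fx=10,fy=10,interpolation=cv2.INTER_CUBIC),alpha=2.2,beta=20))
```

```text
t 4.67 pos [0.3167 0.3034 0.2983] yaw_y 0.7969 tilt [-0.0039  0.0018] F [-1.5 -0.6  0.1] M [-0.01  0.   -0.01] open -0.002
top 155 272 [409.97175664 306.77056913]
scene 372 63 [404.35856076 309.5590787 ]
```

View pics/g_top.png

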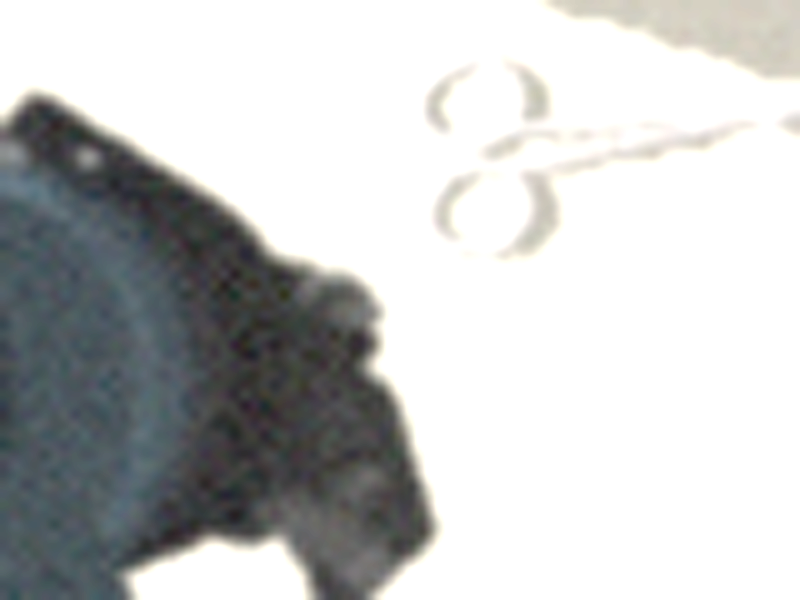

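View pics/g_scene.png

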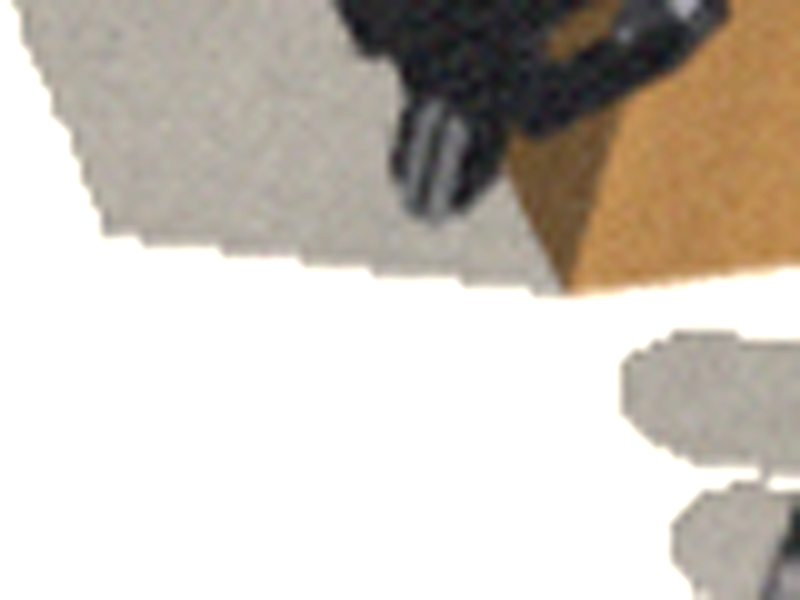

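Run:
```python
from h import *
np.set_printoptions(precision=4,suppress=True)
e0=np.array([.3167,.3034,.2983])
for s,q in(((435,212),(350,310)),((435,212),(370,320)),((430,205),(340,300))):
    p,e=tri(unz(s,(372,63),10),unz(q,(155,272),10)); print(p,e,p-e0)
```

```text
[0.3215 0.3027 0.3376] 3.534928114191648e-05 [ 0.0048 -0.0007  0.0393]
[0.3194 0.3012 0.3352] 0.0045700722189464015 [ 0.0027 -0.0022  0.0369]
[0.3238 0.3015 0.3428] 0.003553308266044027 [ 0.0071 -0.0019  0.0445]
```

Run:
```python
from h import *
go(((.525,.236,.33),.79),((.525,.236,.29),.79))
```

```text
t 4.77 pos [0.3199 0.3014 0.2999] yaw_y 0.7940 tilt [-0.0004  0.0013] F [ 0.3 -0.1 -0.3] M [0.04 0.02 0.03] open -0.003
[-19.2    9.72  -3.03] [ 0.001 -0.001  0.004]
[-19.21   9.71   0.97] [ 0.001 -0.001  0.004]
```

>>> apply_moves([
  {"delta_pos":[0,0,-3],"delta_rot":[0,0,0],"fingers":2.6},
  {"delta_pos":[-3,1.5,-4],"delta_rot":[0,0,0],"fingers":2.6},
  {"delta_pos":[-6.5,3.2,-4],"delta_rot":[0,0,0],"fingers":2.6},
  {"delta_pos":[-10,5,-4],"delta_rot":[0,0,0],"fingers":2.6},
  {"delta_pos":[-13.5,6.8,-4],"delta_rot":[0,0,0],"fingers":2.6},
  {"delta_pos":[-17,8.6,-4],"delta_rot":[0,0,0],"fingers":2.6},
  {"delta_pos":[-19.2,9.7,-4],"delta_rot":[0,0,0],"fingers":2.6},
  {"delta_pos":[-19.2,9.7,-3],"delta_rot":[0,0,0],"fingers":2.6},
  {"delta_pos":[-19.2,9.7,-1],"delta_rot":[0,0,0],"fingers":2.6},
  {"delta_pos":[-19.2,9.7,-0.5],"delta_rot":[0,0,0],"fingers":2.6},
])

```text
time_s: 5.6
ee_pos: [0.5246, 0.2344, 0.302]
eef_rot: [0.38, 0.925, -0.001, -0.002]
force: [0.1, 0.0, -0.9]
opening: 0.309
```

Run:
```python
from h import *
go(((.525,.236,.29),.79))
t=viewer.capture("top")[:,:,::-1]; s=viewer.capture("scene")[:,:,::-1]
a=cv2.resize(t[195:237,215:257],None,fx=14,fy=14,interpolation=cv2.INTER_CUBIC)
b=cv2.resize(s[120:162,384:426],None,fx=14,fy=14,interpolation=cv2.INTER_CUBIC)
cv2.imwrite("pics/d4.png",cv2.convertScaleAbs(cv2.resize(np.hstack([a,b]),(800,400)),alpha=2.5,beta=10))
go(((.525,.236,.29),.79))
```

```text
t 5.60 pos [0.5246 0.2344 0.302 ] yaw_y 0.7916 tilt [-0.0045  0.0003] F [ 0.1  0.  -0.9] M [ 0.05 -0.   -0.01] open 0.309
[0.08 0.14 1.2 ] [-0.003 -0.003  0.002]
t 5.70 pos [0.5241 0.2352 0.3037] yaw_y 0.7931 tilt [-0.0032  0.0006] F [-0.6 -0.4  0.5] M [-0.02 -0.02  0.01] open 0.305
[-0.01  0.13  1.37] [-0.002 -0.003  0.003]
```

View pics/d4.png

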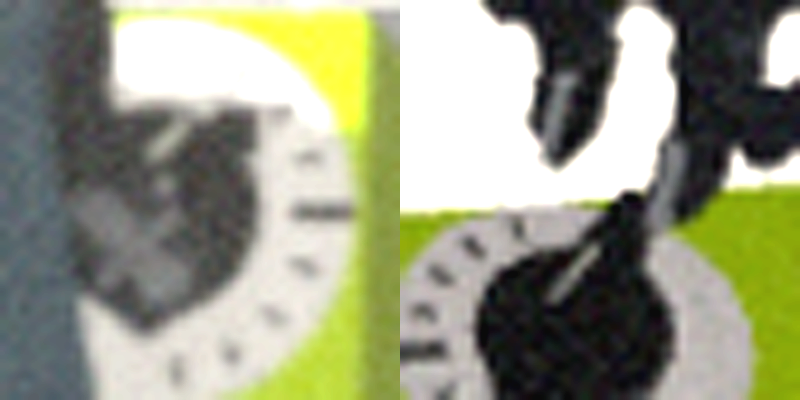

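>>> apply_moves([
  {"delta_pos":[0,0.1,1],"delta_rot":[0,0,0],"fingers":2.6},
  {"delta_pos":[0,0.1,2],"delta_rot":[0,0,0],"fingers":2.6},
  {"delta_pos":[0,0.1,3],"delta_rot":[0,0,0],"fingers":2.6},
  {"delta_pos":[0,0.1,3.6],"delta_rot":[0,0,0],"fingers":2.6},
  {"delta_pos":[0,0.1,4],"delta_rot":[0,0,0],"fingers":2.6},
  {"delta_pos":[0,0.1,4],"delta_rot":[0,0,0],"fingers":2.6},
])

```text
time_s: 6.2
ee_pos: [0.524, 0.236, 0.2625]
eef_rot: [0.379, 0.925, -0.001, -0.002]
force: [0.4, -0.0, 0.7]
opening: 0.306
```

>>> apply_moves([
  {"delta_pos":[0,0,0.2],"delta_rot":[0,0,0],"fingers":2.6},
  {"delta_pos":[0,0,0.4],"delta_rot":[0,0,0],"fingers":2.6},
  {"delta_pos":[0,0,0.6],"delta_rot":[0,0,0],"fingers":2.6},
  {"delta_pos":[0,0,0.7],"delta_rot":[0,0,0],"fingers":2.6},
])

```text
time_s: 6.53
ee_pos: [0.524, 0.2359, 0.2554]
eef_rot: [0.379, 0.925, -0.001, -0.002]
force: [-0.1, 0.0, -0.3]
opening: 0.306
```

>>> apply_moves([
  {"delta_pos":[0,0,0],"delta_rot":[0,0,0],"fingers":1.6},
  {"delta_pos":[0,0,0],"delta_rot":[0,0,0],"fingers":1.2},
  {"delta_pos":[0,0,0],"delta_rot":[0,0,0],"fingers":0.8},
  {"delta_pos":[0,0,0],"delta_rot":[0,0,0],"fingers":0.4},
  {"delta_pos":[0,0,0],"delta_rot":[0,0,0],"fingers":0.4},
], newtons=30)

```text
time_s: 6.95
ee_pos: [0.5226, 0.2347, 0.2554]
eef_rot: [0.379, 0.925, -0.002, -0.003]
force: [-5.2, -4.3, 1.6]
opening: 0.13
```

Run:
```python
from h import *
go(((.525,.236,.256),.014))
```

```text
t 6.95 pos [0.5226 0.2347 0.2554] yaw_y 0.7932 tilt [-0.0079 -0.0021] F [-5.2 -4.3  1.6] M [-0.63  0.75  0.04] open 0.130
[-0.08  0.26 -0.06] [-0.008 -0.001  0.779]
```

>>> apply_moves([
  {"delta_pos":[0,0,0],"delta_rot":[0,0,0.08],"fingers":0.4},
  {"delta_pos":[0,0,0],"delta_rot":[0,0,0.16],"fingers":0.4},
  {"delta_pos":[0,0,0],"delta_rot":[0,0,0.24],"fingers":0.4},
  {"delta_pos":[0,0,0],"delta_rot":[0,0,0.32],"fingers":0.4},
  {"delta_pos":[0,0,0],"delta_rot":[0,0,0.4],"fingers":0.4},
  {"delta_pos":[0,0,0],"delta_rot":[0,0,0.4],"fingers":0.4},
])

```text
time_s: 7.45
ee_pos: [0.5226, 0.2347, 0.2554]
eef_rot: [0.557, 0.831, -0.003, -0.003]
force: [0.7, -0.9, -0.0]
opening: 0.13
```

Run:
```python
from h import *
go(((.5226,.2347,.2554),.014))
```

```text
t 7.45 pos [0.5226 0.2347 0.2554] yaw_y 0.3903 tilt [-0.0078 -0.0021] F [ 0.7 -0.9 -0. ] M [ 0.06 -0.09 -0.09] open 0.130
[-0.  0.  0.] [-0.008  0.     0.376]
```

>>> apply_moves([
  {"delta_pos":[0,0,0],"delta_rot":[0,0,0.08],"fingers":0.4},
  {"delta_pos":[0,0,0],"delta_rot":[0,0,0.16],"fingers":0.4},
  {"delta_pos":[0,0,0],"delta_rot":[0,0,0.24],"fingers":0.4},
  {"delta_pos":[0,0,0],"delta_rot":[0,0,0.32],"fingers":0.4},
  {"delta_pos":[0,0,0],"delta_rot":[0,0,0.375],"fingers":0.4},
  {"delta_pos":[0,0,0],"delta_rot":[0,0,0.375],"fingers":0.4},
  {"delta_pos":[0,0,0],"delta_rot":[0,0,0.375],"fingers":0.4},
])

```text
time_s: 8.03
ee_pos: [0.5227, 0.2347, 0.2555]
eef_rot: [0.701, 0.714, -0.003, -0.002]
force: [0.4, -0.3, -1.7]
opening: 0.132
```

Run:
```python
from h import *
go(((.5226,.2347,.2554),.014))
t=viewer.capture("top")[:,:,::-1]; s=viewer.capture("scene")[:,:,::-1]
a=cv2.resize(t[195:237,215:257],None,fx=14,fy=14,interpolation=cv2.INTER_CUBIC)
b=cv2.resize(s[134:176,380:422],None,fx=14,fy=14,interpolation=cv2.INTER_CUBIC)
cv2.imwrite("pics/d5.png",cv2.convertScaleAbs(cv2.resize(np.hstack([a,b]),(800,400)),alpha=2,beta=10))
```

```text
t 8.03 pos [0.5227 0.2347 0.2555] yaw_y 0.0185 tilt [-0.0076 -0.002 ] F [ 0.4 -0.3 -1.7] M [ 0.13 -0.11 -0.12] open 0.132
[-0.   -0.01  0.01] [-0.008  0.002  0.005]
```

View pics/d5.png

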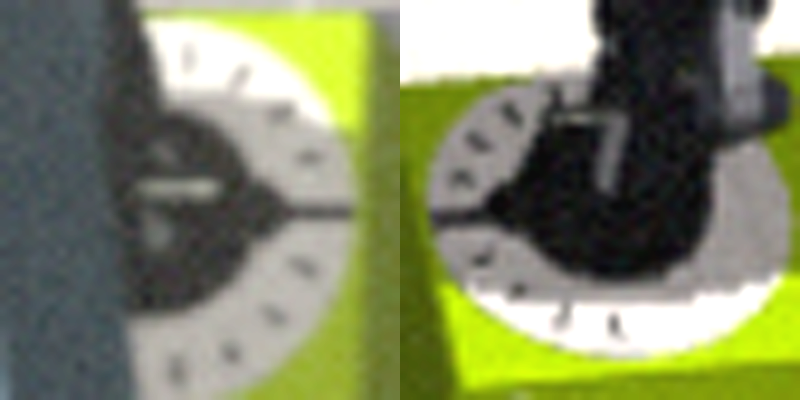

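>>> apply_moves([
  {"delta_pos":[0,0,0],"delta_rot":[0,0,0],"fingers":2},
  {"delta_pos":[0,0,0],"delta_rot":[0,0,0],"fingers":3},
  {"delta_pos":[0,0,0],"delta_rot":[0,0,0],"fingers":3},
  {"delta_pos":[0,0,-2],"delta_rot":[0,0,0],"fingers":3},
  {"delta_pos":[0,0,-5],"delta_rot":[0,0,0],"fingers":3},
  {"delta_pos":[0,0,-8],"delta_rot":[0,0,0],"fingers":3},
  {"delta_pos":[3,0,-9],"delta_rot":[0,0,0],"fingers":4},
  {"delta_pos":[6,0,-9],"delta_rot":[0,0,0],"fingers":4},
  {"delta_pos":[9,0,-9],"delta_rot":[0,0,0],"fingers":4},
  {"delta_pos":[12,0,-9],"delta_rot":[0,0,0],"fingers":4},
])

```text
time_s: 8.97
ee_pos: [0.5213, 0.356, 0.346]
eef_rot: [0.701, 0.713, -0.003, -0.002]
force: [-0.2, 0.2, -0.4]
opening: 0.467
```

Run:
```python
from h import *
t=viewer.capture("top")[:,:,::-1]; s=viewer.capture("scene")[:,:,::-1]
cv2.imwrite("pics/top6.png",t);cv2.imwrite("pics/scene6.png",s)
a=cv2.resize(t[195:237,215:257],None,fx=14,fy=14,interpolation=cv2.INTER_CUBIC)
b=cv2.resize(s[134:176,380:422],None,fx=14,fy=14,interpolation=cv2.INTER_CUBIC)
cv2.imwrite("pics/d6.png",cv2.convertScaleAbs(cv2.resize(np.hstack([a,b]),(800,400)),alpha=2,beta=10))
go(((.5284,-.1639,.34),1.488))
```

```text
t 9.07 pos [0.5203 0.3589 0.3444] yaw_y 0.0227 tilt [-0.0087 -0.0006] F [ 0.9 -0.4  0.4] M [-0.02  0.02 -0.02] open 0.468
[-52.28  -0.37   0.47] [-0.007 -0.006 -1.465]
```

View pics/d6.png

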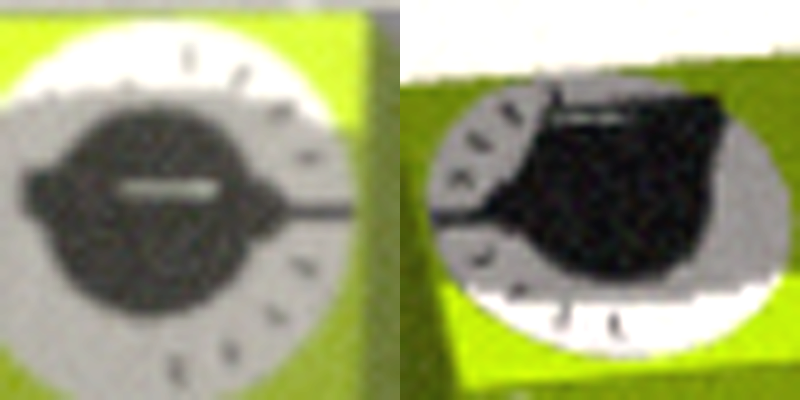

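View pics/scene6.png

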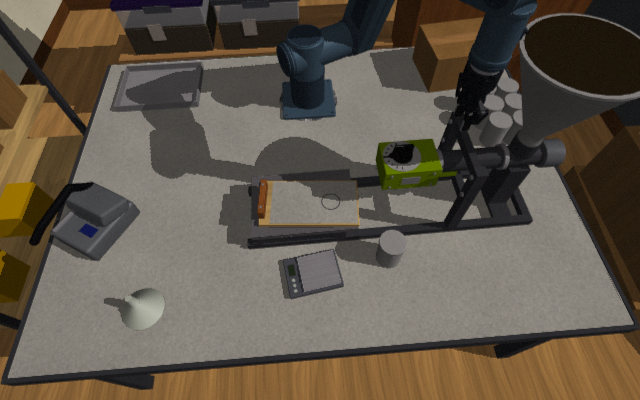

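>>> apply_moves([
  {"delta_pos":[-3,0,0],"delta_rot":[0,0,-0.1],"fingers":4},
  {"delta_pos":[-6.5,0,0],"delta_rot":[0,0,-0.2],"fingers":4},
  {"delta_pos":[-10,0,0],"delta_rot":[0,0,-0.3],"fingers":4},
  {"delta_pos":[-13.5,0,0],"delta_rot":[0,0,-0.4],"fingers":4},
  {"delta_pos":[-17,0,0],"delta_rot":[0,0,-0.5],"fingers":4},
  {"delta_pos":[-20.5,0,0],"delta_rot":[0,0,-0.6],"fingers":4},
  {"delta_pos":[-24,0,0],"delta_rot":[0,0,-0.7],"fingers":4},
  {"delta_pos":[-27.5,0,0],"delta_rot":[0,0,-0.8],"fingers":4},
  {"delta_pos":[-31,0,0],"delta_rot":[0,0,-0.9],"fingers":4},
  {"delta_pos":[-34.5,0,0],"delta_rot":[0,0,-1.0],"fingers":4},
])

```text
time_s: 9.9
ee_pos: [0.5275, 0.0117, 0.3449]
eef_rot: [0.268, 0.963, -0.002, -0.004]
force: [1.1, 0.9, -0.3]
opening: 0.469
```

Run:
```python
from h import *
go(((.5275,-.165,.34),1.488),((.5275,-.165,.15),1.488))
```

```text
t 9.90 pos [0.5275 0.0117 0.3449] yaw_y 1.0277 tilt [-0.0082 -0.0011] F [ 1.1  0.9 -0.3] M [ 0.03 -0.11  0.02] open 0.469
[ -9.14 -15.12   0.51] [-0.004 -0.008 -0.46 ]
[ -9.26 -15.02  19.51] [-0.004 -0.008 -0.46 ]
```

>>> apply_moves([
  {"delta_pos":[-1.9,-3,0],"delta_rot":[0,0,-0.1],"fingers":4},
  {"delta_pos":[-3.8,-6.1,0],"delta_rot":[0,-0.003,-0.2],"fingers":4},
  {"delta_pos":[-5.8,-9.2,1],"delta_rot":[0,-0.005,-0.3],"fingers":4},
  {"delta_pos":[-7.7,-12.3,4],"delta_rot":[-0.004,-0.008,-0.4],"fingers":4},
  {"delta_pos":[-9.2,-15,7],"delta_rot":[-0.004,-0.008,-0.46],"fingers":4},
  {"delta_pos":[-9.2,-15,10],"delta_rot":[-0.004,-0.008,-0.46],"fingers":4},
  {"delta_pos":[-9.2,-15,13],"delta_rot":[-0.004,-0.008,-0.46],"fingers":4},
  {"delta_pos":[-9.2,-15,16],"delta_rot":[-0.004,-0.008,-0.46],"fingers":4},
  {"delta_pos":[-9.2,-15,18],"delta_rot":[-0.004,-0.008,-0.46],"fingers":4},
  {"delta_pos":[-9.2,-15,19.5],"delta_rot":[-0.004,-0.008,-0.46],"fingers":4},
])

```text
time_s: 10.73
ee_pos: [0.5252, -0.1646, 0.1477]
eef_rot: [0.042, 0.999, 0.001, -0.001]
force: [-0.8, 0.3, -0.2]
opening: 0.472
```

Run:
```python
from h import *
t=viewer.capture("top")[:,:,::-1]; s=viewer.capture("scene")[:,:,::-1]
a=cv2.resize(t[180:270,320:410],(400,400),interpolation=cv2.INTER_CUBIC)
b=cv2.resize(s[150:240,225:315],(400,400),interpolation=cv2.INTER_CUBIC)
cv2.imwrite("pics/r1.png",cv2.convertScaleAbs(np.hstack([a,b]),alpha=2,beta=10))
go(((.5275,-.165,.07),1.488))
```

```text
t 10.83 pos [ 0.5246 -0.164   0.1473] yaw_y 1.4874 tilt [-0.0049  0.0029] F [-0.4 -0.3  0. ] M [ 0.03  0.01 -0.  ] open 0.472
[-0.33 -0.09  7.73] [ 0.002 -0.005 -0.001]
```

View pics/r1.png

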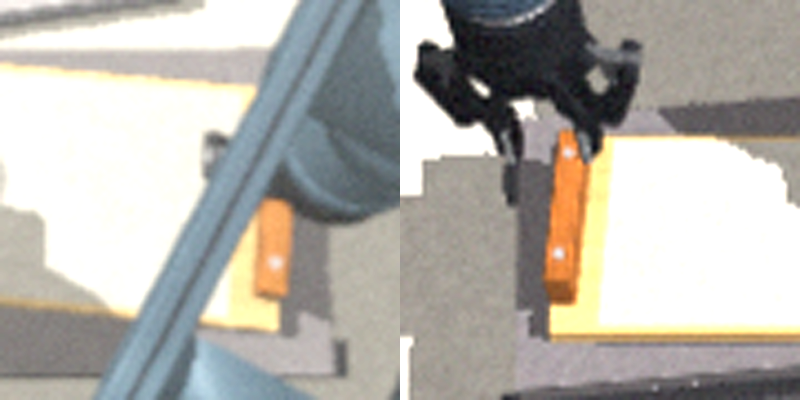

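>>> apply_moves([
  {"delta_pos":[-0.3,0,2],"delta_rot":[0,-0.005,0],"fingers":4},
  {"delta_pos":[-0.3,-0.1,4],"delta_rot":[0,-0.005,0],"fingers":4},
  {"delta_pos":[-0.3,-0.1,6],"delta_rot":[0,-0.005,0],"fingers":4},
  {"delta_pos":[-0.3,-0.1,7],"delta_rot":[0,-0.005,0],"fingers":4},
  {"delta_pos":[-0.3,-0.1,7.5],"delta_rot":[0,-0.005,0],"fingers":4},
  {"delta_pos":[-0.3,-0.1,7.5],"delta_rot":[0,-0.005,0],"fingers":4},
])

```text
time_s: 11.33
ee_pos: [0.5271, -0.1652, 0.0724]
eef_rot: [0.042, 0.999, 0.001, -0.0]
force: [0.1, 0.3, -1.0]
opening: 0.467
```

Run:
```python
from h import *
s=viewer.capture("scene")[:,:,::-1];t=viewer.capture("top")[:,:,::-1]
a=cv2.resize(t[180:270,320:410],(400,400),interpolation=cv2.INTER_CUBIC)
b=cv2.resize(s[150:240,225:315],(400,400),interpolation=cv2.INTER_CUBIC)
cv2.imwrite("pics/r2.png",cv2.convertScaleAbs(np.hstack([a,b]),alpha=2,beta=10))
go()
```

```text
t 11.43 pos [ 0.528  -0.1656  0.0736] yaw_y 1.4874 tilt [0.0018 0.0015] F [ 0.3 -0.7  0.4] M [-0.    0.01 -0.01] open 0.466
```

View pics/r2.png

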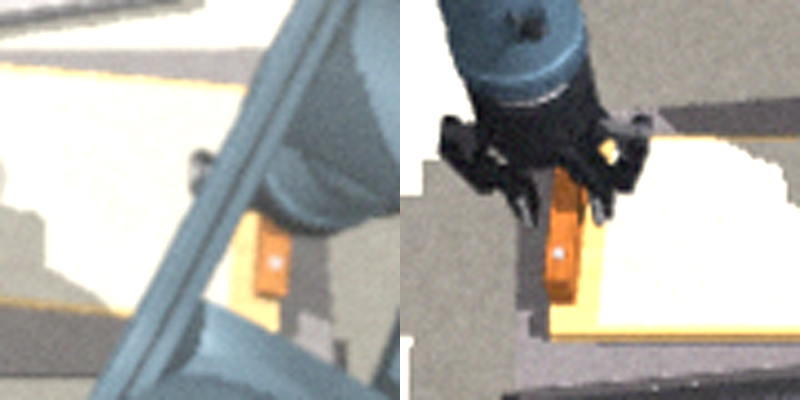

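Straddling the rail near its middle. Close on it.

>>> apply_moves([
  {"delta_pos":[0,0,0],"delta_rot":[0,0,0],"fingers":2.6},
  {"delta_pos":[0,0,0],"delta_rot":[0,0,0],"fingers":2},
  {"delta_pos":[0,0,0],"delta_rot":[0,0,0],"fingers":1.6},
  {"delta_pos":[0,0,0],"delta_rot":[0,0,0],"fingers":1},
  {"delta_pos":[0,0,0],"delta_rot":[0,0,0],"fingers":0.6},
  {"delta_pos":[0,0,0],"delta_rot":[0,0,0],"fingers":0.6},
], newtons=70)

```text
time_s: 11.93
ee_pos: [0.5291, -0.166, 0.0753]
eef_rot: [0.042, 0.999, 0.0, 0.002]
force: [-1.1, 0.9, 6.9]
opening: 0.188
```

Run:
```python
from h import *
s=viewer.capture("scene")[:,:,::-1];t=viewer.capture("top")[:,:,::-1]
cv2.imwrite("pics/top7.png",t);cv2.imwrite("pics/scene7.png",s)
b=cv2.resize(s[160:260,235:385],None,fx=5.3,fy=5.3,interpolation=cv2.INTER_CUBIC)
cv2.imwrite("pics/r3.png",cv2.convertScaleAbs(b,alpha=1.6,beta=10))
go()
```

```text
t 12.03 pos [ 0.5291 -0.1661  0.0753] yaw_y 1.4876 tilt [0.0045 0.0001] F [-0.4  1.   7.3] M [0.18 0.04 0.03] open 0.184
```

View pics/r3.png

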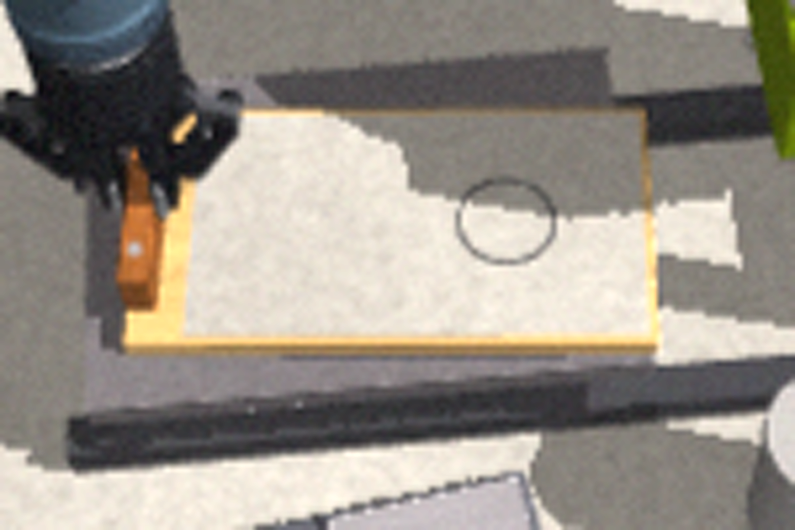

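>>> apply_moves([
  {"delta_pos":[0,0.2,0.15],"delta_rot":[0,0,0],"fingers":0.6},
  {"delta_pos":[0.1,0.8,0.15],"delta_rot":[0,0,-0.005],"fingers":0.6},
  {"delta_pos":[0.1,1.8,0.15],"delta_rot":[0,0,-0.01],"fingers":0.6},
  {"delta_pos":[0.2,3.0,0.15],"delta_rot":[0,0,-0.015],"fingers":0.6},
  {"delta_pos":[0.3,4.3,0.15],"delta_rot":[0,0,-0.02],"fingers":0.6},
  {"delta_pos":[0.5,5.6,0.15],"delta_rot":[0,0,-0.03],"fingers":0.6},
  {"delta_pos":[0.6,6.8,0.15],"delta_rot":[0,0,-0.035],"fingers":0.6},
  {"delta_pos":[0.7,7.8,0.15],"delta_rot":[0,0,-0.04],"fingers":0.6},
  {"delta_pos":[0.8,8.4,0.15],"delta_rot":[0,0,-0.045],"fingers":0.6},
  {"delta_pos":[0.8,8.6,0.15],"delta_rot":[0,0,-0.05],"fingers":0.6},
])

```text
time_s: 12.87
ee_pos: [0.5296, -0.0797, 0.0753]
eef_rot: [0.016, 1.0, -0.001, 0.004]
force: [0.5, -4.9, 5.2]
opening: 0.193
```

Run:
```python
from h import *
s=viewer.capture("scene")[:,:,::-1]
cv2.imwrite("pics/scene8.png",s)
b=cv2.resize(s[130:250,270:430],None,fx=5,fy=5,interpolation=cv2.INTER_CUBIC)
cv2.imwrite("pics/r4.png",cv2.convertScaleAbs(b,alpha=1.6,beta=10))
go(((.5281,.0276,.0753),1.5848))
```

```text
t 12.92 pos [ 0.5297 -0.0795  0.0753] yaw_y 1.5391 tilt [ 0.008  -0.0017] F [ 0.2 -2.6  6.9] M [-0.24  0.06 -0.16] open 0.188
[ 0.5  10.7  -0.02] [-0.002  0.008 -0.046]
```

View pics/r4.png

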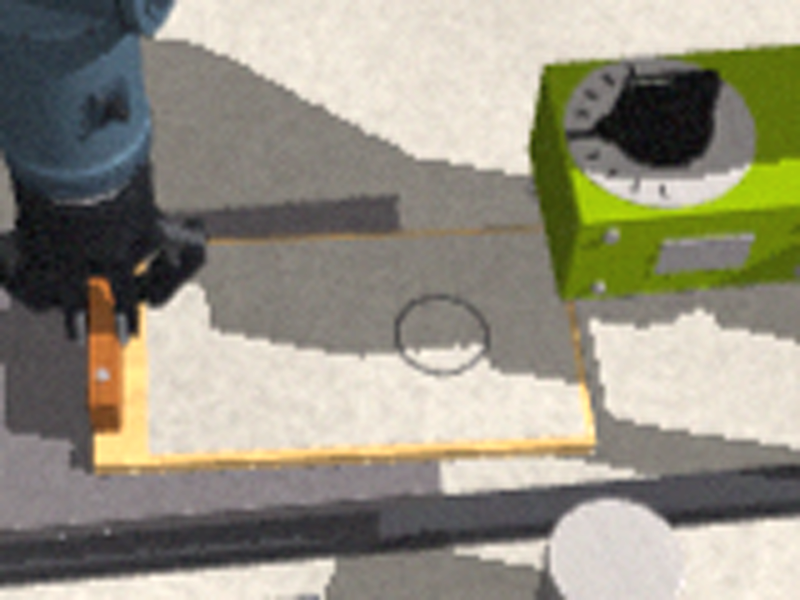

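Run:
```python
from h import *
np.set_printoptions(precision=4,suppress=True)
for p in((441,335),(595,442),(95,470)): print(onz("scene",*unz(p,(270,130),5),.095))
```

```text
[0.5361 0.1277 0.095 ]
[0.6183 0.2091 0.095 ]
[ 0.6123 -0.0882  0.095 ]
```

>>> apply_moves([
  {"delta_pos":[0,0.3,0.15],"delta_rot":[0,0,0],"fingers":0.6},
  {"delta_pos":[0.1,1.2,0.15],"delta_rot":[0,0,-0.005],"fingers":0.6},
  {"delta_pos":[0.1,2.5,0.15],"delta_rot":[0,0,-0.01],"fingers":0.6},
  {"delta_pos":[0.2,4.0,0.15],"delta_rot":[0,0,-0.015],"fingers":0.6},
  {"delta_pos":[0.3,5.5,0.15],"delta_rot":[0,0,-0.02],"fingers":0.6},
  {"delta_pos":[0.3,7.0,0.15],"delta_rot":[0,0,-0.03],"fingers":0.6},
  {"delta_pos":[0.4,8.4,0.15],"delta_rot":[0,0,-0.035],"fingers":0.6},
  {"delta_pos":[0.5,9.4,0.15],"delta_rot":[0,0,-0.04],"fingers":0.6},
  {"delta_pos":[0.5,10.2,0.15],"delta_rot":[0,0,-0.046],"fingers":0.6},
  {"delta_pos":[0.5,10.6,0.15],"delta_rot":[0,0,-0.046],"fingers":0.6},
])

```text
time_s: 13.75
ee_pos: [0.5293, 0.0264, 0.0753]
eef_rot: [-0.008, 1.0, -0.002, 0.006]
force: [0.2, -6.5, 8.6]
opening: 0.193
```

Run:
```python
from h import *
s=viewer.capture("scene")[:,:,::-1]
cv2.imwrite("pics/scene9.png",s)
b=cv2.resize(s[130:250,310:470],None,fx=5,fy=5,interpolation=cv2.INTER_CUBIC)
cv2.imwrite("pics/r5.png",cv2.convertScaleAbs(b,alpha=2,beta=10))
go(((.5281,.0287,.0753),1.5848))
```

```text
t 13.80 pos [0.5293 0.0269 0.0752] yaw_y 1.5868 tilt [ 0.0112 -0.0035] F [-1.  -3.5  8.7] M [-0.33  0.19  0.07] open 0.188
[ 0.11  0.18 -0.01] [-0.004  0.011  0.002]
```

View pics/r5.png

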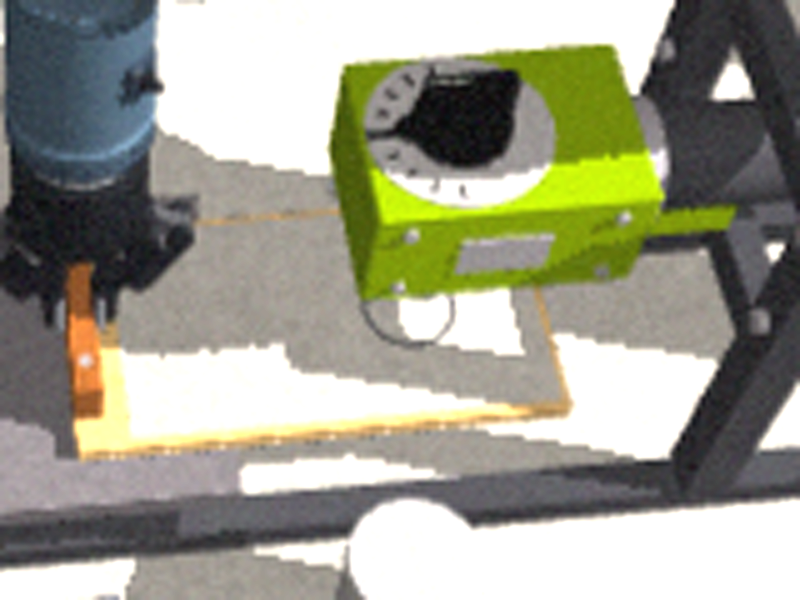

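Run:
```python
from h import *
np.set_printoptions(precision=4,suppress=True)
for p in((408,307),(361,307),(455,307),(408,347),(570,406),(80,455),(78,448)): print(p,onz("scene",*unz(p,(310,130),5),.095))
def z(w): return (proj("scene",w)-[310,130]+.5)*5
for w in((.525,.236,.095),(.554,.236,.095),(.525,.207,.095),(.525,.265,.095)):print(w,z(w))
b=cv2.resize(cv2.imread("pics/scene9.png")[175:215,375:425],None,fx=14,fy=14,interpolation=cv2.INTER_CUBIC)
cv2.imwrite("pics/r6.png",cv2.convertScaleAbs(b,alpha=2,beta=10))
```

```text
(408, 307) [0.5244 0.2337 0.095 ]
(361, 307) [0.522  0.2046 0.095 ]
(455, 307) [0.5269 0.2628 0.095 ]
(408, 347) [0.5533 0.2285 0.095 ]
(570, 406) [0.6027 0.318  0.095 ]
(80, 455) [0.6114 0.0217 0.095 ]
(78, 448) [0.6066 0.0209 0.095 ]
(0.525, 0.236, 0.095) [412.3215 308.0042]
(0.554, 0.236, 0.095) [420.7342 347.5816]
(0.525, 0.207, 0.095) [366.0798 311.3198]
(0.525, 0.265, 0.095) [458.4871 304.694 ]
```

View pics/r6.png

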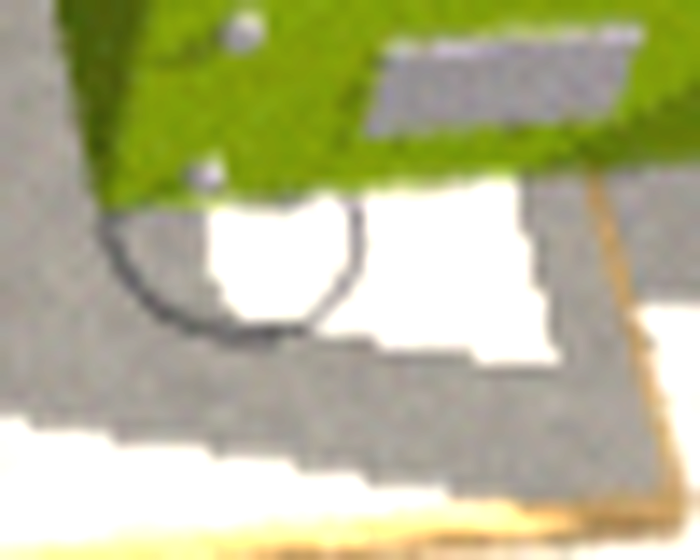

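Run:
```python
from h import *
from scipy.optimize import least_squares
np.set_printoptions(precision=4,suppress=True)
P=np.array([onz("scene",*unz(p,(375,175),14),.095)[:2] for p in((107,230),(125,270),(150,300),(190,325),(250,335),(300,325),(335,295),(357,250),(357,205))])
for fix in(1,0):
    f=(lambda q:np.hypot(*(P-q[:2]).T)-(.0285 if fix else q[2]))
    q=least_squares(f,[.52,.23,.029]);print(q.x,(q.fun*1000).round(1))
# before-move dial/head re-estimate: ring offset check in first picture with same radius
```

```text
[0.5228 0.2339 0.029 ] [-0.4 -0.8 -0.3  0.4  0.4  0.5 -0.7 -0.9 -0. ]
[0.5235 0.2339 0.028 ] [ 0.2 -0.5 -0.1  0.3  0.3  0.4 -0.7 -0.5  0.6]
```

Run:
```python
from h import *
from scipy.optimize import least_squares
np.set_printoptions(precision=4,suppress=True)
for n,f,c in(("scene","pics/scene6.png",(403,154)),("top","pics/top6.png",(231,217)),("top","pics/top0.png",(231,217)),("scene","pics/scene9.png",(403,154))):
    im=cv2.resize(cv2.imread(f)[c[1]-30:c[1]+30,c[0]-40:c[0]+40],None,fx=8,fy=8,interpolation=cv2.INTER_CUBIC)
    h=cv2.cvtColor(im,cv2.COLOR_BGR2HSV); lime=(h[:,:,1]>130)&(h[:,:,0]>28)&(h[:,:,0]<48)
    # radial scan from centre until lime
    pts=[]
    for a in np.linspace(0,2*np.pi,72,endpoint=False):
        for rr in range(60,220):
            x=int(320+rr*np.cos(a));y=int(240+rr*np.sin(a))
            if 0<=y<480 and 0<=x<640 and lime[y,x]: pts.append((x,y));break
    P=np.array([onz(n,*unz(p,(c[0]-40,c[1]-30),8),.271)[:2] for p in pts])
    q=least_squares(lambda q:np.hypot(*(P-q[:2]).T)-q[2],[.525,.236,.045],loss="soft_l1",f_scale=.0007)
    print(n,f,len(P),q.x,np.median(abs(q.fun)))
```

```text
scene pics/scene6.png 63 [0.5237 0.2353 0.0522] 0.0006090148695623854
top pics/top6.png 66 [0.5248 0.2364 0.0536] 0.0002025991803617233
top pics/top0.png 67 [0.5248 0.2364 0.0534] 0.00018875023058097934
scene pics/scene9.png 63 [0.5237 0.2359 0.0523] 0.0004379740062195117
```

>>> apply_moves([
  {"delta_pos":[-0.05,0.1,0.15],"delta_rot":[0,0,0],"fingers":0.6},
  {"delta_pos":[-0.05,0.2,0.15],"delta_rot":[0,0,0],"fingers":0.6},
  {"delta_pos":[-0.05,0.25,0.15],"delta_rot":[0,0,0],"fingers":0.6},
  {"delta_pos":[-0.05,0.25,0.15],"delta_rot":[0,0,0],"fingers":0.6},
  {"delta_pos":[-0.05,0.25,0.15],"delta_rot":[0,0,0],"fingers":0.6},
  {"delta_pos":[-0.05,0.25,0.15],"delta_rot":[0,0,0],"fingers":0.6},
])

```text
time_s: 14.3
ee_pos: [0.5303, 0.0283, 0.0753]
eef_rot: [-0.009, 1.0, -0.003, 0.006]
force: [-1.8, -6.7, 8.9]
opening: 0.186
```

Run:
```python
from h import *
s=viewer.capture("scene")[:,:,::-1];t=viewer.capture("top")[:,:,::-1]
cv2.imwrite("pics/scene10.png",s);cv2.imwrite("pics/top10.png",t)
b=cv2.resize(s[175:215,375:425],None,fx=14,fy=14,interpolation=cv2.INTER_CUBIC)
cv2.imwrite("pics/r7.png",cv2.convertScaleAbs(b,alpha=2,beta=10))
cv2.imwrite("pics/r8.png",cv2.convertScaleAbs(cv2.resize(t[160:280,180:340],None,fx=5,fy=5,interpolation=cv2.INTER_CUBIC),alpha=1.8,beta=10))
go()
```

```text
t 14.40 pos [0.5303 0.0283 0.0753] yaw_y 1.5881 tilt [ 0.0131 -0.006 ] F [-2.2 -6.7  9.6] M [-0.74  0.56  0.22] open 0.191
```

View pics/r7.png

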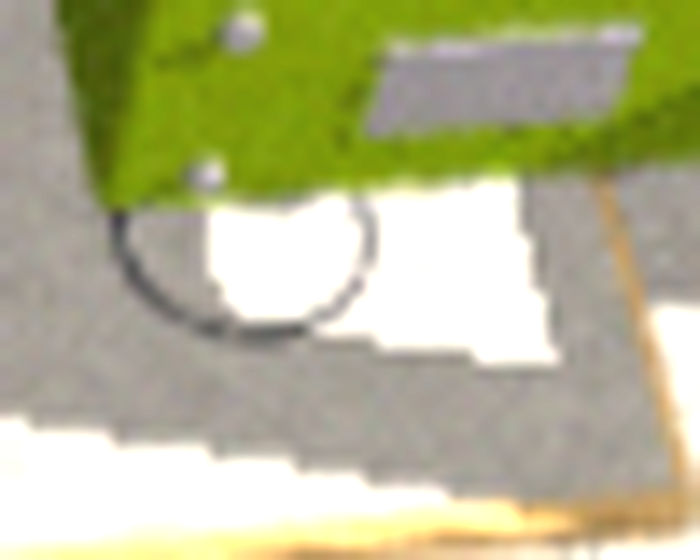

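View pics/r8.png

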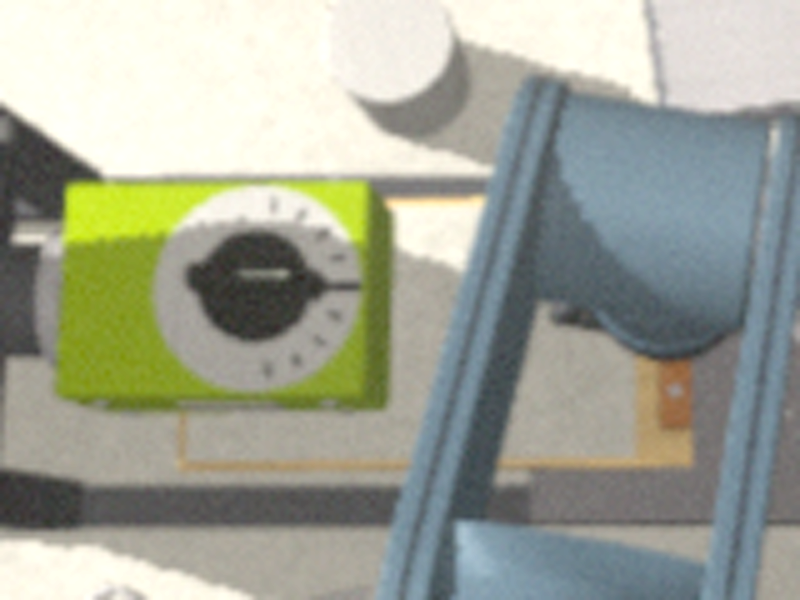

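Run:
```python
from h import *
from scipy.optimize import least_squares
np.set_printoptions(precision=4,suppress=True)
P=np.array([onz("scene",*unz(p,(375,175),14),.095)[:2] for p in((118,220),(132,265),(158,300),(190,320),(250,336),(300,328),(340,298),(362,265),(370,225))])
for fix in(1,0):
    f=(lambda q:np.hypot(*(P-q[:2]).T)-(.029 if fix else q[2]))
    q=least_squares(f,[.52,.23,.029]);print(q.x,(q.fun*1000).round(1))
a=onz("top",*unz((180,467),(180,160),5),.094);b=onz("top",*unz((692,466),(180,160),5),.094);print(a,b)
d=(a-b)[:2];L=np.hypot(*d);d/=L;x=np.array([d[1],-d[0]]);print(L,np.arctan2(-d[0],d[1]))
m=(a+b)[:2]/2; c=m+.08*x; print("ring via top",c+.065*d)
```

```text
[0.5223 0.2361 0.029 ] [-1.4 -1.1 -0.   0.2  0.9  0.6 -1.  -1.2 -0.8]
[0.5241 0.2359 0.0276] [ 0.  -0.4  0.1  0.1  0.5  0.3 -0.8 -0.5  0.7]
[0.4456 0.3178 0.094 ] [0.4493 0.0197 0.094 ]
0.2981145792670053 0.012339143939438416
ring via top [0.5267 0.2347]
```

Run:
```python
from h import *
a=cv2.imread("pics/scene0.png").astype(int);b=cv2.imread("pics/scene10.png").astype(int)
d=abs(a-b).sum(2)
for k,(x0,y0,x1,y1) in dict(scale=(278,248,345,298),tin=(376,230,406,268)).items(): print(k,d[y0:y1,x0:x1].mean())
a=cv2.imread("pics/top0.png").astype(int);b=cv2.imread("pics/top10.png").astype(int);print("forceps",abs(a-b).sum(2)[275:300,195:255].mean())
print(r.sign_off()); go()
```

```text
scale 17.31940298507463
tin 17.20263157894737
forceps 22.964
the job is handed in; nothing more can be done
None
the job is handed in; nothing more can be done
```

I turned the dial first, by about 0.78 rad. In both views the nose and white line then stood at the long tick, and they were still there in the last picture. Next I pinched the grip rail, slid the board out while pressing down about 9 N, squared it to the filler, and handed in at about 14.5 s with the gripper still holding it.

**Ring under the spout:** the last checks disagree slightly. The scene camera puts the ring within about 0.5 mm of the spout axis. The top-camera estimate, from the board's edge because the head hides the ring, puts it about 2 mm off in x and y. The spout itself was hidden, so I used the dial plate's centre as its position.

**Board level:** I judged this only indirectly. The arm's height stayed at the value it had when the rail was gripped, and the wrist still showed the downward press. There was no direct view of the board's tilt.

**Failed first grip on the dial:** the gripper closed above the wing without touching it, because the real fingertips sat about 2–3 cm higher than the reported tool point. I measured that in the pictures, went lower and gripped it the second time.

**Bystanders:** before-and-after pictures showed no visible movement of the tin, scale or forceps.

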